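# Refit the gear guard on a bench roller

## Task

First clear every steel offcut off the bed of the green bench roller into the dark steel offcut tray. Then take the guard door from its slotted stand, hang it on the machine with both hinge knuckles fully down on their two pins, and swing it shut in front of the gears; only after that move the drive lever from off, where it leans towards the front, to idle, straight up. Leave the other things on the bench where they are.

Things in the scene. Friction and masses are not known exactly. Their poses are not given: they have to be found in the camera images.
- machine: Green bench roller, fixed. Origin on the bench under the middle of the shut guard door; x away from the operator, y to his left, z up; all mm. Flat steel bed 12 thick, x -210 to 110, y -140 to 200. Upright gear plate: front x = 35, top z = 180, y -130 to 100, with two gears reaching forward to x = 15. Gearbox on the left: x -30 to 90, y 110 to 190, top z = 102.
- door_stop (a point): Front face of the machine's upright door stop, 80 mm above the bench, at x = 6, y = 78 mm in the machine's frame: the back of the shut door touches it. The shut door stands in the machine's plane x = 0.
- pin_low (a point): Foot of the lower hinge pin on its bracket's flat top, 50 mm above the bench, at machine x = 0, y = -90 mm; axes as the machine's. Steel pin 9 mm across, 24 mm tall, the last 6 mm tapering to 3 mm. Bracket 8 mm thick, radius 10.5 mm about the pin, with an arm towards -y to the hinge post (machine x 5 to 35, y -130 to -110, top z = 172 mm).
- pin_up (a point): Foot of the upper pin, 100 mm straight above the lower one's; same pin and bracket (its underside 92 mm above the lower pin's foot). The lower knuckle must come in sideways between the lower pin's tip and this bracket: it fits with the door held 24 to 74 mm above its seated height. Then lower the door straight down.
- guard_door: Loose grey guard door, 0.4 to 0.65 kg. Origin on the hinge line at the lower knuckle's underside; z up, y from hinge to free edge, x across the thickness. Panel y 20 to 180, z -15 to 135, x -5 to 5 mm. Starts upright in the stand, its y along the stand's x. Hung and shut, its axes are parallel to the machine's; opening turns it anticlockwise from above. On the pins it swings freely, sagging up to 2 deg.
- knuckle_low (a point): Centre of the underside of the door's lower knuckle (steel tube 23 mm outside, bore 12.6 mm, 18 mm long, upright on the hinge line); it comes to pin_low when hung.
- knuckle_up (a point): Centre of the underside of the door's upper knuckle, the same tube 100 mm above the lower; it comes to pin_up when hung.
- door_grip (a point): Dark grip block on the door's top edge: 14 mm thick (door x), 40 mm long (door y 75 to 115), from z = 135 to z = 172 mm in the door's frame, over the centre of mass. This point is 15 mm below its top; pinch it across its 14 mm thickness (the door's x) from above.
- stand: Fixed wooden slotted stand that holds the door upright. Origin on the bench under the middle of the slot; the slot runs along the stand's x, 13 mm wide, its floor 12 mm and its cheeks' top 77 mm above the bench, 110 mm long, cheeks 15 mm thick. Lift the door straight up by 70 mm or more to free it. The stand may be on the right or on the left of the machine.
- tray: Fixed dark steel offcut tray, open on top, 270 (x) x 140 (y) x 40 mm high, walls 4 mm, floor about 4 mm. Origin on the bench under its middle. On the other side of the machine from the stand.
- drive_lever (a joint): Drive lever on the gearbox: 0 leaning 0.6 rad towards the operator (off), 0.6 upright (idle), 1.2 leaning 0.6 rad away; rad. It turns about an axis along the machine's y at x = 30, y = 150 mm, 124 mm above the bench, and stays where it is left (stiff by about 1 N at the ball).
- drive_lever_tip (a point): Centre of the black ball, 26 mm across, on the end of the drive lever, 80 mm from the lever's axis; the arm is a 10 mm rod.
- stub_round: Offcut: steel disc-like stub 38 mm across, 32 mm high. Origin at the middle of its underside. May be absent.
- stub_hex: Offcut: steel hexagonal stub, 36 mm across flats (flats face its x and the directions 60 degrees round from it), 30 mm high. Origin at the middle of its underside. May be absent.
- stub_square: Offcut: steel square stub, 34 x 34 mm, 30 mm high. Origin at the middle of its underside. May be absent.
- stub_flat: Offcut: steel flat-bar stub, 46 mm (x) x 28 mm (y), 28 mm high. Origin at the middle of its underside. May be absent.
- spanner: Bystander: an open-ended spanner lying or standing on the bench; leave it alone.
- hammer: Bystander: a hammer lying or standing on the bench; leave it alone.
- screwdriver: Bystander: a screwdriver lying or standing on the bench; leave it alone.
- brush: Bystander: a brush lying or standing on the bench; leave it alone.
- oil_can: Bystander: a steel can lying or standing on the bench; leave it alone.
- screw_jar: Bystander: a jar with a steel cap lying or standing on the bench; leave it alone.
Not all that is in view belongs to the job. Leave any yellow look-alike of the stub_hex alone.

How it is judged:
On the way, in this order (a step that is already met when the one before it is completed fails the run):
1. all offcuts present lie in the tray (x of stub_round in the frame of tray between -0.131 and 0.131 m and y of stub_round in the frame of tray between -0.066 and 0.066 m and z of stub_round in the frame of tray between -0.005 and 0.05 m and x of stub_hex in the frame of tray between -0.131 and 0.131 m and y of stub_hex in the frame of tray between -0.066 and 0.066 m and z of stub_hex in the frame of tray between -0.005 and 0.05 m and x of stub_square in the frame of tray between -0.131 and 0.131 m and y of stub_square in the frame of tray between -0.066 and 0.066 m and z of stub_square in the frame of tray between -0.005 and 0.05 m and x of stub_flat in the frame of tray between -0.131 and 0.131 m and y of stub_flat in the frame of tray between -0.066 and 0.066 m and z of stub_flat in the frame of tray between -0.005 and 0.05 m), for 0.2 s.
2. the guard door hangs fully down on both pins and is shut (horizontal distance between knuckle_low and pin_low below 0.005 m and z of knuckle_low in the frame of pin_low between -0.004 and 0.005 m and horizontal distance between knuckle_up and pin_up below 0.005 m and z of knuckle_up in the frame of pin_up between -0.004 and 0.005 m and angle between the y axis of guard_door and the y axis of machine, either way round below 0.07 rad and y of door_grip in the frame of machine above -0.03 m), for 0.2 s.
3. the drive lever is upright (value of joint drive_lever between 0.48 and 0.72 rad), for 0.2 s.
At the end, for the whole second after the job is handed in: Every offcut present lies in the tray; both knuckles are down on their seats (within 5 mm in height and of the pin's axis); the door is shut within 0.07 rad (4 degrees); the lever is within 0.12 rad (7 degrees) of upright; door and offcuts are at rest (all of step 1 and all of step 2 and all of step 3 and linear speed of each of guard_door, stub_round, stub_hex, stub_square, stub_flat below 0.02 m/s); the robot touches nothing.
It fails at once if the drive lever is moved out of off (past 0.4 rad) before the door is on its pins (value of joint drive_lever above 0.4 rad and distance between knuckle_low and pin_low above 0.02 m).
It fails at once if a bystander is shifted by more than 30 mm (distance of any of spanner, hammer, screwdriver, brush, oil_can, screw_jar from where it was at the start of the episode above 0.03 m).
Of stub_round, stub_hex, stub_square, stub_flat only 3 to 4 are there at a start; the rules pass over those that are not, and their reading is None.
At some moment in a run one of stub_round, stub_hex, stub_square, stub_flat may be knocked a few centimetres aside while the robot is not near it.
It also fails if it takes over 210 s, if anything falls off the work surface, if the arm or the gripper's body presses on something with over 40 N, if the wrist force passes 120 N, or if a joint passes its speed limit or range.

## Robot

A 6-joint arm with a two-finger parallel gripper is mounted at the origin on the work surface. World frame = base frame: x ahead of the robot, y to its left, z up, the work surface at z = 0. Lengths are in m, angles in rad, forces in N, time in s.
With the tool pointing down it reaches from about 0.4 to 0.925 m from the base axis. Payload 12.5 kg.
Tool frame: the origin (TCP) lies on the mounting face of the last link; the fingertips stand 190 mm ahead of it and the grasp point (between the pads) lies 171 mm ahead of it; z points along the fingers, x is the direction in which the jaws open and shut, and the axes are right-handed (so a half turn about z gives the same grasp; the last joint's range is limited). The gripper opens to 95 mm and grips with 3 to 60 N. Pads are 20 mm wide; open, the fingers measure 119 mm over their backs; the gripper's body (75 mm by 180 mm) begins 59 mm behind the grasp point.
Start: joints at [-1.214, 0.491, 1.559, -0, 1.092, -0.106], TCP at [0.279, -0.559, 0.405] pointing down, gripper open.
Joint ranges: [-3.1, 3.1], [-0.84, 2.19], [0.05, 2.79], [-1.13, 4.28], [0.06, 2.93], [-2.69, 2.69]. Speed limits (rad/s): [2.22, 2.22, 2.79, 3.14, 3.14, 3.14].

## Interface

Orientations are given as a unit quaternion [x, y, z, w].
In Python, from bench import robot gives the robot as it stands.
- The arm moves only by the tool jog_arm, never from a script. Its argument "deltas" is a list of rows, each an object of numbers: "x", "y", "z": the shift along the tool's x, y, z in cm; "ax", "ay", "az": the turn, a rotation vector about the tool's x, y, z in rad. A call has 1 to 12 rows; each row shifts and turns the commanded pose from where the row before left it, along the tool's axes as they then stand; what a row does not reach is not made up. A row lasts 1/12 s, in which the tool goes at most 41.7 mm and 7.16 degrees, less where a joint would pass 70% of its speed; a pose out of reach is approached as far as the arm can. A call is refused whole if a number of a shift passes 4.17 or a number of a turn 0.125, either way. A call with a gripper value outside its range is refused whole. "hand" is the finger opening in cm, from 0 to 9.51, set as the call begins (left out, the last holds). The fingers move at their own pace and stop on an object; the grip force is fixed at half the most. Time passes only in rows, so rows that do not move let the fingers close. It gives the time, the measured TCP pose, the force and the opening at its end, in the units of the state.
- robot.read_state(): the state, without advancing time (a new reading comes with each control period).
- robot.snapshot(name): name is "scene" or "top" or "wrist"; returns (picture, depth): 420x560x3 uint8, blue, green, red; 420x560 float32, m along the optical axis (not along the pixel's ray), 0 where there is no reading.
- robot.camera_info(name): a dict with "mtx" (3x3 intrinsics, pixels), "T" (4x4, takes a point from camera to world coordinates); the wrist camera has in their place "hand_eye" (4x4, takes a point from camera to tool coordinates, whose origin is the TCP and whose axes are the tool frame's). Camera axes: x right, y down, z forward; pixel columns grow to the right and rows downward; lengths in m; the calibration is good to about 2 mm. A picture is of the moment at which its call begins: read the wrist's pose just before it. camera_info takes no time and is no camera call.
- robot.finish_job(): hands the job in, once; it reports no verdict.
The state is a dict: "time_s": time; "joint_pos": joint angles; "qvel": joint speeds; "joint_efforts": joint torques, N m; "eef_pos": TCP position; "eef_rot": TCP orientation; "force": force on the tool from outside, world axes, zero at the start; "moment": the same for the moment, N m; "width": finger opening in m.
Only numpy, scipy, OpenCV 4.12 (cv2) and the standard library are available. Lean on these libraries where they do the work, as an engineer would, in place of code of your own. Each camera call takes 0.05 s, during which the arm holds its last target.

## Working session

There is one attempt and no reset: what is moved stays moved. The work goes in short steps, Python scripts to look and compute and a tool call to move; the robot and the scene stay as the last step left them, time stands still between calls to the robot, and variables do not carry over. Pictures are saved under pics/ and viewed, and the job is handed in when it is done.

Besides the shell and the picture viewer there is one more tool, called after "Emit:" as name(argument=value, ...), one argument or row to a line, values as JSON. jog_arm: Moves the arm, as the interface text tells. Its arguments: {"type":"object","properties":{"deltas":{"type":"array"},"hand":{"type":"number"}},"required":["deltas"]}

```bash
mkdir -p pics; ls
cat > h.py <<'E'
import numpy as np, cv2
from bench import robot
from scipy.spatial.transform import Rotation as R
np.set_printoptions(precision=4,suppress=True)
def snap(name,fn=None):
    st=robot.read_state(); im,d=robot.snapshot(name); ci=robot.camera_info(name)
    K=np.array(ci["mtx"])
    if "T" in ci: T=np.array(ci["T"])
    else:
        W=np.eye(4); W[:3,:3]=R.from_quat(st["eef_rot"]).as_matrix(); W[:3,3]=st["eef_pos"]; T=W@np.array(ci["hand_eye"])
    if fn: cv2.imwrite("pics/"+fn+".png",im); np.savez("pics/"+fn+".npz",im=im,d=d,K=K,T=T)
    return im,d,K,T
def load(fn):
    z=np.load("pics/"+fn+".npz"); return z["im"],z["d"],z["K"],z["T"]
def cloud(d,K,T):
    v,u=np.mgrid[:d.shape[0],:d.shape[1]]
    p=np.stack([(u-K[0,2])/K[0,0]*d,(v-K[1,2])/K[1,1]*d,d],-1)
    P=p@T[:3,:3].T+T[:3,3]; P[d==0]=np.nan; return P
def proj(p,K,T):
    q=(np.linalg.inv(T)@np.append(p,1))[:3]; q=K@q; return q[:2]/q[2]
E
python3 - <<'E'
from h import *
for n in ["scene","top","wrist"]:
    im,d,K,T=snap(n,n+"0"); print(n,K,T)
print(robot.read_state())
E
```

```text
pics
scene [[524.8607   0.     277.8889]
 [  0.     524.8607 208.7516]
 [  0.       0.       1.    ]] [[-0.5689  0.708  -0.4184  0.9815]
 [ 0.8223  0.498  -0.2754  0.3204]
 [ 0.0134 -0.5008 -0.8655  1.0775]
 [ 0.      0.      0.      1.    ]]
top [[526.7843   0.     276.1266]
 [  0.     526.7843 207.8868]
 [  0.       0.       1.    ]] [[ 0.0571 -0.9763  0.2086  0.2348]
 [-0.9984 -0.0548  0.0168 -0.008 ]
 [-0.0049 -0.2093 -0.9778  1.3865]
 [ 0.      0.      0.      1.    ]]
wrist [[319.4083   0.     275.3602]
 [  0.     319.4083 212.8458]
 [  0.       0.       1.    ]] [[ 0.4474 -0.8613 -0.2407  0.3463]
 [-0.8943 -0.431  -0.12   -0.5256]
 [-0.0004  0.2689 -0.9632  0.3828]
 [ 0.      0.      0.      1.    ]]
{'time_s': 0.15, 'joint_pos': array([-1.2136,  0.4914,  1.5593, -0.    ,  1.0917, -0.1056]), 'qvel': array([ 0.0008, -0.0022, -0.0013, -0.0003,  0.0015,  0.0013]), 'joint_efforts': array([  0.0009, -61.2893, -25.828 ,   0.0693,   0.0473,  -0.0001]), 'eef_pos': array([ 0.2791, -0.5592,  0.4043]), 'eef_rot': array([ 0.8504, -0.5261, -0.0003, -0.0002]), 'force': array([-1.1644,  0.9457, -0.0631]), 'moment': array([ 0.016 , -0.0333, -0.0085]), 'width': 0.09523275262654128}
```

View pics/scene0.png

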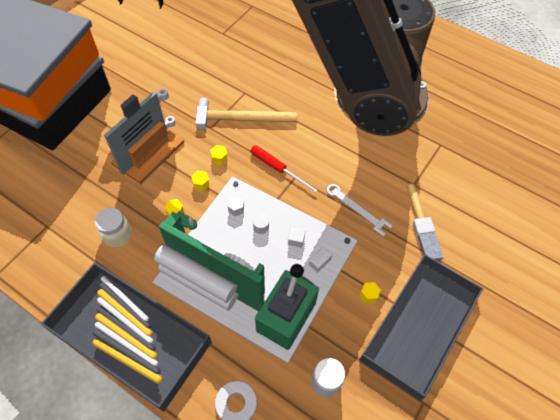

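View pics/top0.png

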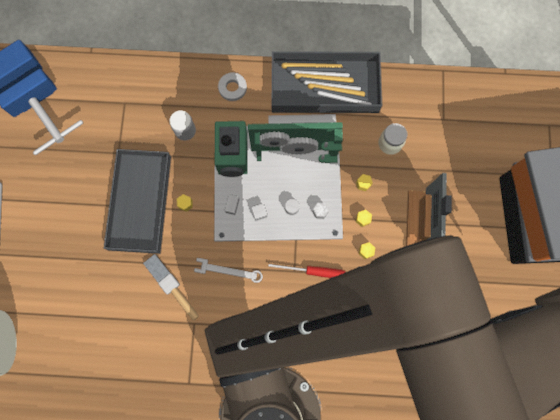

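View pics/wrist0.png

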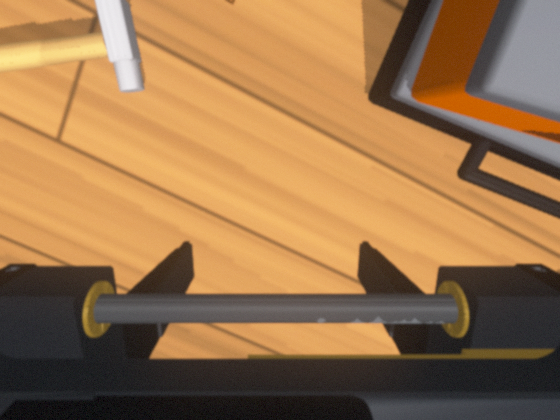

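The scene view shows the bed with four grey stubs at (236,205), (261,224), (297,237) and (318,258). The empty dark tray is at (420,325), the door in its stand at (138,135), and yellow look-alikes sit off the bed. A second tray, holding rods, is at (128,330) and isn't ours. In the top view the same stubs are at (232,205), (258,208), (291,206) and (320,210), with the tray at (138,200).

Run:
```python
from h import *
im,d,K,T=load("top0")
c=cv2.resize(im[95:260,90:470],None,fx=2.1,fy=2.1,interpolation=cv2.INTER_CUBIC); cv2.imwrite("pics/topz.png",c)
P=cloud(d,K,T)
ims,ds,Ks,Ts=load("scene0"); Ps=cloud(ds,Ks,Ts)
# table check
for n,I,PP in(("top",im,P),("scene",ims,Ps)):
    z=PP[...,2]
    hsv=cv2.cvtColor(I,cv2.COLOR_BGR2HSV)
    wood=(hsv[...,1]>100)&(hsv[...,0]<22)&(abs(z)<.02)
    print(n,"wood z",np.nanpercentile(z[wood],[5,50,95]))
    m=(hsv[...,1]<60)&(abs(z-.012)<.006)&(hsv[...,2]>100)
    m=m.astype(np.uint8); nl,l,s,ce=cv2.connectedComponentsWithStats(m)
    k=1+np.argmax(s[1:,4]); print(s[k]); mm=l==k
    q=PP[mm]; print("bed z",np.median(q[:,2]))
    r=cv2.minAreaRect(q[:,:2].astype(np.float32)); print(r, cv2.boxPoints(r))
    # stubs above
    for box in ([(215,190),(340,225)] if n=="top" else [(215,190),(345,275)],):
        (u0,v0),(u1,v1)=box
        sub=np.zeros_like(m); sub[v0:v1,u0:u1]=((z>.033)&(z<.055))[v0:v1,u0:u1]
        nl,l,s,ce=cv2.connectedComponentsWithStats(sub)
        for i in range(1,nl):
            if s[i,4]>30:
                q=PP[l==i]; print(ce[i],s[i,4],np.median(q,0),cv2.minAreaRect(q[:,:2].astype(np.float32)))
```

```text
top wood z [-0.0039  0.001   0.006 ]
[ 214  133  129  109 8856]
bed z 0.012900259467013564
((0.5909855365753174, 0.016441747546195984), (0.2967754304409027, 0.3410715162754059), 4.290030479431152) [[ 0.4303  0.1754]
 [ 0.4558 -0.1647]
 [ 0.7517 -0.1425]
 [ 0.7262  0.1976]]
[231.5661 203.4127] 189 [0.5277 0.1322 0.041 ] ((0.5284404158592224, 0.13233844935894012), (0.027554253116250038, 0.04633235186338425), 80.1753158569336)
[291.9172 205.6923] 169 [ 0.5291 -0.026   0.0446] ((0.5291566848754883, -0.0260320995002985), (0.03558841720223427, 0.03674830123782158), 5.7047014236450195)
[259.0405 210.6012] 173 [0.512  0.0591 0.0427] ((0.5124272704124451, 0.059174083173274994), (0.03442211076617241, 0.03393523767590523), 21.398956298828125)
[320.7861 209.3642] 173 [ 0.5244 -0.1017  0.043 ] ((0.5249036550521851, -0.10151488333940506), (0.035873185843229294, 0.03896316513419151), 58.31898880004883)
scene wood z [-0.0037 -0.0001  0.0038]
[  153   177   204   186 11402]
bed z 0.011782098828500454
((0.6010538339614868, 0.017680197954177856), (0.3220357298851013, 0.3410090208053589), 4.341391086578369) [[ 0.4276  0.1755]
 [ 0.4534 -0.1645]
 [ 0.7745 -0.1401]
 [ 0.7487  0.1999]]
[234.8959 202.7014] 221 [ 0.5239 -0.099   0.0414] ((0.5229398012161255, -0.10025858134031296), (0.03964826092123985, 0.03613300621509552), 26.415178298950195)
[260.13  220.852] 223 [ 0.5305 -0.0232  0.0432] ((0.5289045572280884, -0.024776916950941086), (0.03795630857348442, 0.0362124927341938), 36.814823150634766)
[295.9163 234.5242] 227 [0.5124 0.0608 0.0413] ((0.5107161402702332, 0.06044995039701462), (0.03727148100733757, 0.03353599086403847), 22.868932723999023)
[319.8539 257.4345] 267 [0.5282 0.134  0.0398] ((0.5263761281967163, 0.13386483490467072), (0.02855038456618786, 0.04663224145770073), 79.26632690429688)
```

View pics/topz.png

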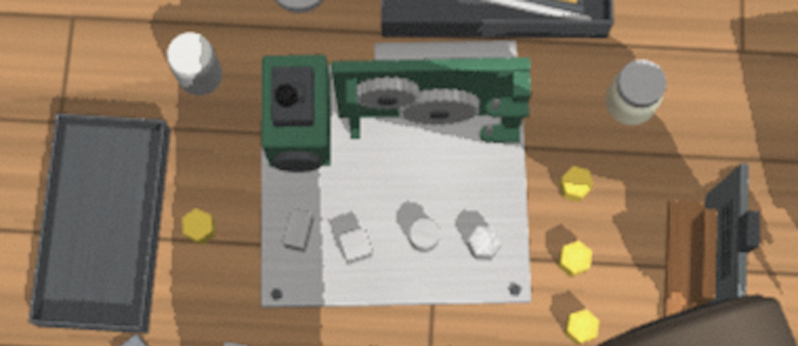

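Both cameras agree on the bed to about 2 mm: machine yaw is about 4.35° and its origin about (0.654, -0.0085). Next I'll measure the tray, the stub headings and the door, with a close crop of the stubs.

Run:
```python
from h import *
for n in("top0","scene0"):
    im,d,K,T=load(n); P=cloud(d,K,T); z=P[...,2]
    x,y=P[...,0],P[...,1]
    print(n)
    m=((z>.03)&(z<.048)&(y>.2)&(y<.42)&(x>.38)&(x<.74)).astype(np.uint8)
    nl,l,s,ce=cv2.connectedComponentsWithStats(m,connectivity=8)
    for i in range(1,nl):
        if s[i,4]>60: q=P[l==i]; print(" tray?",ce[i],s[i,4],np.median(q,0),cv2.minAreaRect(q[:,:2].astype(np.float32)))
    # widths of hex and square
    for nm,c in (("hex",(.524,-.101)),("sq",(.512,.06)),("flat",(.527,.133))):
        k=(np.hypot(x-c[0],y-c[1])<.035)&(z>.034)&(z<.055); q=P[k][:,:2]
        w=[np.ptp(np.percentile(q@[np.cos(a),np.sin(a)],[1,99])) for a in np.radians(range(0,180,10))]
        print(nm,[f"{a}:{1000*v:.0f}" for a,v in zip(range(0,180,10),w)])
    # door
    k=(y<-.25)&(y>-.5)&(z>.10)&(z<.22)&(x>.35)&(x<.75)
    q=P[k]; print("door",len(q))
    for a,b in((.10,.16),(.172,.22)):
        kk=k&(z>a)&(z<b); q=P[kk]
        if len(q)>20:
            print(a,b,len(q),np.median(q,0),cv2.minAreaRect(q[:,:2].astype(np.float32)))
    k=(y<-.25)&(y>-.5)&(z>.065)&(z<.085)&(x>.35)&(x<.75)
    q=P[k]; print("cheeks",len(q),cv2.minAreaRect(q[:,:2].astype(np.float32)))
im,d,K,T=load("scene0")
a=cv2.resize(im[180:280,205:345],(560,400),interpolation=cv2.INTER_CUBIC)
b=cv2.resize(im[80:180,85:225],(560,400),interpolation=cv2.INTER_CUBIC)
cv2.imwrite("pics/scA.png",a);cv2.imwrite("pics/scB.png",b)
```

```text
top0
 tray? [154.0303 199.6338] 396 [0.5299 0.316  0.0394] ((0.5267994999885559, 0.3646310567855835), (0.2720227539539337, 0.10863720625638962), 0.16775962710380554)
 tray? [183.7126 201.1149] 87 [0.5274 0.2595 0.0325] ((0.5290778279304504, 0.25767451524734497), (0.03747051954269409, 0.034306786954402924), 42.59934616088867)
hex ['0:35', '10:36', '20:36', '30:37', '40:37', '50:35', '60:35', '70:35', '80:36', '90:37', '100:37', '110:36', '120:36', '130:36', '140:38', '150:38', '160:36', '170:35']
sq ['0:38', '10:36', '20:34', '30:36', '40:38', '50:40', '60:41', '70:41', '80:40', '90:38', '100:35', '110:33', '120:35', '130:38', '140:40', '150:41', '160:41', '170:40']
flat ['0:46', '10:47', '20:47', '30:46', '40:44', '50:40', '60:36', '70:31', '80:27', '90:32', '100:36', '110:40', '120:42', '130:45', '140:46', '150:46', '160:46', '170:45']
door 826
0.1 0.16 444 [ 0.5298 -0.3795  0.1314] ((0.5302741527557373, -0.3836073875427246), (0.012835612520575523, 0.1551385372877121), 87.81971740722656)
0.172 0.22 173 [ 0.5193 -0.3797  0.198 ] ((0.5210268497467041, -0.38274869322776794), (0.0153182
[... 740 characters left out ...]
42', '80:41', '90:39', '100:36', '110:33', '120:34', '130:37', '140:39', '150:40', '160:40', '170:40']
flat ['0:46', '10:47', '20:47', '30:45', '40:43', '50:40', '60:35', '70:30', '80:28', '90:31', '100:36', '110:40', '120:43', '130:45', '140:46', '150:47', '160:46', '170:45']
door 1710
0.1 0.16 1245 [ 0.522  -0.3793  0.1336] ((0.5093584656715393, -0.3845290541648865), (0.022388003766536713, 0.19252640008926392), 86.9306869506836)
0.172 0.22 241 [ 0.5226 -0.3783  0.1931] ((0.519988477230072, -0.382249116897583), (0.017745167016983032, 0.042669542133808136), 87.66747283935547)
cheeks 1081 ((0.6057426333427429, -0.3455817699432373), (0.326116144657135, 0.08094356954097748), 21.534591674804688)
```

View pics/scA.png

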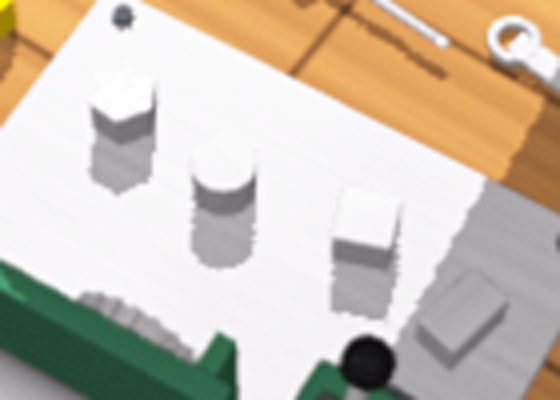

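View pics/scB.png

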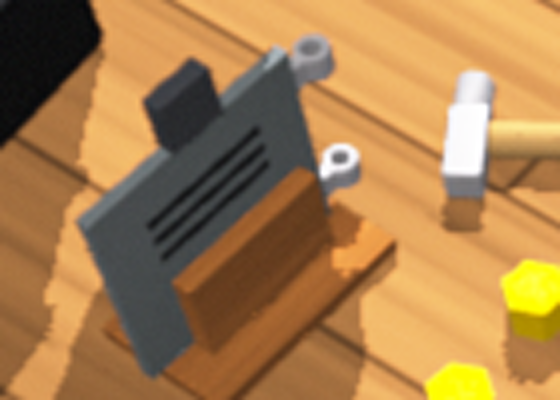

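```bash
cat >> h.py <<'E'
def plan(g,yaw_deg=None):
    """g: world target of grasp point; yaw of tool x in deg. prints turn & tool-frame shifts (after the turn), cm"""
    st=robot.read_state(); Rm=R.from_quat(st["eef_rot"]).as_matrix(); p=np.array(st["eef_pos"])+.171*Rm[:,2]
    yaw=np.degrees(np.arctan2(Rm[1,0],Rm[0,0])); tilt=np.degrees(np.arccos(-Rm[2,2]))
    if yaw_deg is None: yaw_deg=yaw
    dy=(yaw_deg-yaw+180)%360-180
    t=np.radians(yaw_deg); X=np.array([np.cos(t),np.sin(t),0]); Y=np.array([np.sin(t),-np.cos(t),0])
    e=np.array(g)-p
    print("t",round(st["time_s"],2),"grasp",p,"yaw",round(yaw,2),"tilt",round(tilt,2),"w",round(st["width"],4),"F",st["force"])
    print("turn az total %.3f rad; after turn shift x %.2f y %.2f z %.2f cm; q6 goal %.2f"%(-np.radians(dy),100*e@X,100*e@Y,-100*e[2],np.arctan2(g[1],g[0])-np.radians(yaw_deg)))
E
python3 - <<'E'
from h import *
for n in("top0","scene0"):
    im,d,K,T=load(n); P=cloud(d,K,T); x,y,z=P[...,0],P[...,1],P[...,2]
    k=(z>.034)&(z<.048)&(y>.285)&(y<.5)&(x>.36)&(x<.72)
    q=P[k]; print(cv2.minAreaRect(q[:,:2].astype(np.float32)))
plan([.5275,.133,.20],80)
E
```

```text
((0.5534425973892212, 0.37972354888916016), (0.16088734567165375, 0.3333510458469391), 84.84453582763672)
((0.5233472585678101, 0.38364937901496887), (0.14034168422222137, 0.2722906768321991), 89.66030883789062)
t 0.15 grasp [ 0.279  -0.5591  0.2333] yaw -63.48 tilt 0.04 w 0.0952 F [-1.1644  0.9457 -0.0631]
turn az total -2.504 rad; after turn shift x 72.47 y 12.45 z 3.33 cm; q6 goal -1.15
```

Candidates for the offcuts, in scene pixels: grey hex (236,205), grey round (261,224), grey square (297,237), grey flat (318,258). The yellow hexes at (219,154), (200,180), (175,207) and (371,292) are look-alikes on the wood. The crop confirms four grey stubs on the bed: hex, round, square and flat. I'll take the hex first.

```bash
python3 -c "
from h import *
plan([.5235,-.1005,.15],-60)"
```

```text
t 0.15 grasp [ 0.279  -0.5591  0.2333] yaw -63.48 tilt 0.04 w 0.0952 F [-1.1644  0.9457 -0.0631]
turn az total -0.061 rad; after turn shift x -27.49 y -44.10 z 8.33 cm; q6 goal 0.86
```

Emit:
jog_arm(
  deltas=[
    {"z": -3.0, "az": -0.06},
    {"z": -2.0},
  ],
  hand=6.5,
)

```text
schema error: expected keys x, y, z, ax, ay, az
```

Emit:
jog_arm(
  deltas=[
    {"x": 0, "y": 0, "z": -3.0, "ax": 0, "ay": 0, "az": -0.061},
    {"x": 0, "y": 0, "z": -2.0, "ax": 0, "ay": 0, "az": 0},
    {"x": -2.11, "y": -3.39, "z": 0, "ax": 0, "ay": 0, "az": 0},
    {"x": -2.11, "y": -3.39, "z": 0, "ax": 0, "ay": 0, "az": 0},
    {"x": -2.11, "y": -3.39, "z": 0, "ax": 0, "ay": 0, "az": 0},
    {"x": -2.11, "y": -3.39, "z": 0, "ax": 0, "ay": 0, "az": 0},
    {"x": -2.11, "y": -3.39, "z": 0, "ax": 0, "ay": 0, "az": 0},
    {"x": -2.11, "y": -3.39, "z": 0, "ax": 0, "ay": 0, "az": 0},
    {"x": -2.11, "y": -3.39, "z": 0, "ax": 0, "ay": 0, "az": 0},
    {"x": -2.11, "y": -3.39, "z": 0, "ax": 0, "ay": 0, "az": 0},
    {"x": -2.11, "y": -3.39, "z": 0, "ax": 0, "ay": 0, "az": 0},
    {"x": -2.11, "y": -3.39, "z": 0, "ax": 0, "ay": 0, "az": 0},
  ],
  hand=6.5,
)

```text
time_s: 1.15
eef_pos: [0.4675, -0.2051, 0.4548]
eef_rot: [0.866, -0.5, 0.0, 0.0]
force: [1.6, -0.3, -0.1]
width: 0.0648
```

```bash
python3 -c "
from h import *
plan([.5235,-.1005,.034],-60)"
```

```text
t 1.15 grasp [ 0.4675 -0.2051  0.2838] yaw -60.0 tilt 0.01 w 0.0648 F [ 1.584  -0.3177 -0.0821]
turn az total 0.000 rad; after turn shift x -6.26 y -10.08 z 24.98 cm; q6 goal 0.86
```

Emit:
jog_arm(
  deltas=[
    {"x": -2.08, "y": -3.36, "z": 0, "ax": 0, "ay": 0, "az": 0},
    {"x": -2.08, "y": -3.36, "z": 0, "ax": 0, "ay": 0, "az": 0},
    {"x": -2.1, "y": -3.36, "z": 0, "ax": 0, "ay": 0, "az": 0},
    {"x": 0, "y": 0, "z": 4, "ax": 0, "ay": 0, "az": 0},
    {"x": 0, "y": 0, "z": 4, "ax": 0, "ay": 0, "az": 0},
    {"x": 0, "y": 0, "z": 4, "ax": 0, "ay": 0, "az": 0},
    {"x": 0, "y": 0, "z": 0, "ax": 0, "ay": 0, "az": 0},
  ],
)

```text
time_s: 1.73
eef_pos: [0.522, -0.1017, 0.3288]
eef_rot: [0.866, -0.5, -0.005, 0.001]
force: [-0.2, 0.3, -1.1]
width: 0.0651
```

```bash
python3 -c "
from h import *
im,d,K,T=snap('wrist','w1')
P=cloud(d,K,T);z=P[...,2]
m=((z>.036)&(z<.05)).astype(np.uint8)
nl,l,s,ce=cv2.connectedComponentsWithStats(m)
for i in range(1,nl):
    if s[i,4]>100: q=P[l==i]; print(ce[i],s[i],np.median(q,0),cv2.minAreaRect(q[:,:2].astype(np.float32)))
plan([.5235,-.1005,.034],-60)"
```

```text
[337.7426   6.3317] [320   0  35  16 202] [ 0.6776 -0.061   0.043 ] ((0.6774728894233704, -0.06046159565448761), (0.0016674714861437678, 0.025720635429024696), 5.850178241729736)
[391.5566   8.0425] [380   0  23  19 212] [ 0.6963 -0.0956  0.0429] ((0.6964820027351379, -0.09647176414728165), (0.0016772426897659898, 0.019522663205862045), 4.60211706161499)
[20.6508 56.4865] [   0   21   50   73 2185] [0.5294 0.1318 0.0382] ((0.5269729495048523, 0.13332980871200562), (0.02862648479640484, 0.046120535582304), 79.48001098632812)
[386.2297  66.1874] [ 353   33   67   62 1868] [ 0.6602 -0.1149  0.0484] ((0.6610344648361206, -0.11476253718137741), (0.04323853552341461, 0.0458051860332489), 41.51479721069336)
[ 99.5374 125.043 ] [  78  101   45   49 1859] [0.5121 0.0591 0.0403] ((0.5112214088439941, 0.05988996475934982), (0.033958692103624344, 0.03492823988199234), 21.530948638916016)
[202.4194 158.509 ] [ 180  136   46   46 1662] [ 0.5303 -0.0252  0.0424] ((0.5296586155891418, -0.02507978305220604), (0.036774374544620514, 0.03691050782799721), 22.38788414001465)
[277.7436 208.2208] [ 257  185   43   47 1490] [ 0.5245 -0.1002  0.0406] ((0.523966372013092, -0.10058234632015228), (0.04059857875108719, 0.03599297255277634), 28.229736328125)
t 1.78 grasp [ 0.5217 -0.1018  0.1613] yaw -59.98 tilt 0.39 w 0.0647 F [ 0.5987 -0.4634  0.9557]
turn az total 0.000 rad; after turn shift x -0.03 y -0.22 z 12.73 cm; q6 goal 0.86
```

View pics/w1.png

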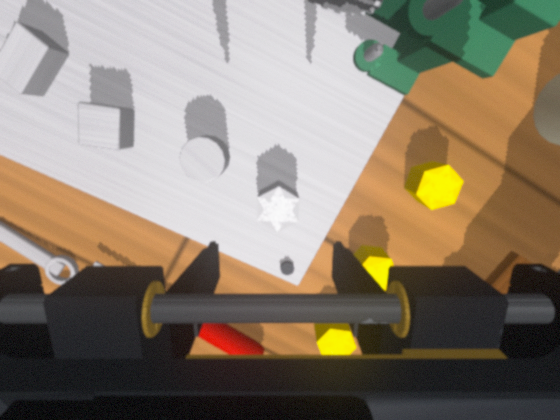

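The wrist view shows the grey hex at (278,208), matching the top and scene positions to 1 mm, with flats across -62°. The commanded pose is already over it, so I'll descend 13 cm.

Emit:
jog_arm(
  deltas=[
    {"x": 0, "y": 0, "z": 4, "ax": 0, "ay": 0, "az": 0},
    {"x": 0, "y": 0, "z": 4, "ax": 0, "ay": 0, "az": 0},
    {"x": 0, "y": 0, "z": 3, "ax": 0, "ay": 0, "az": 0},
    {"x": 0, "y": 0, "z": 1.9, "ax": 0, "ay": 0, "az": 0},
    {"x": 0, "y": 0, "z": 0, "ax": 0, "ay": 0, "az": 0},
    {"x": 0, "y": 0, "z": 0, "ax": 0, "ay": 0, "az": 0},
  ],
)

```text
time_s: 2.28
eef_pos: [0.5239, -0.1028, 0.2073]
eef_rot: [0.866, -0.5, 0.001, -0.0]
force: [-0.0, 0.5, 0.6]
width: 0.0651
```

Emit:
jog_arm(
  deltas=[
    {"x": 0, "y": 0, "z": 0, "ax": 0, "ay": 0, "az": 0},
    {"x": 0, "y": 0, "z": 0, "ax": 0, "ay": 0, "az": 0},
    {"x": 0, "y": 0, "z": 0, "ax": 0, "ay": 0, "az": 0},
    {"x": 0, "y": 0, "z": 0, "ax": 0, "ay": 0, "az": 0},
    {"x": 0, "y": 0, "z": 0, "ax": 0, "ay": 0, "az": 0},
    {"x": 0, "y": 0, "z": 0, "ax": 0, "ay": 0, "az": 0},
  ],
  hand=0,
)

```text
time_s: 2.78
eef_pos: [0.523, -0.1023, 0.2064]
eef_rot: [0.866, -0.5, 0.0, -0.0]
force: [-2.2, 1.2, 8.4]
width: 0.0357
```

```bash
python3 -c "
from h import *
plan([.43,.383,.16],-90)"
```

```text
t 2.78 grasp [ 0.5231 -0.1023  0.0354] yaw -59.99 tilt 0.03 w 0.0357 F [-2.196   1.2244  8.3515]
turn az total 0.524 rad; after turn shift x -48.53 y 9.31 z -12.46 cm; q6 goal 2.30
```

```bash
python3 -c "
from h import *
plan([.44,.383,.20],-60)"
```

```text
t 2.78 grasp [ 0.5231 -0.1023  0.0354] yaw -59.99 tilt 0.03 w 0.0357 F [-2.196   1.2244  8.3515]
turn az total 0.000 rad; after turn shift x -46.19 y -17.07 z -16.46 cm; q6 goal 1.76
```

Emit:
jog_arm(
  deltas=[
    {"x": 0, "y": 0, "z": -2, "ax": 0, "ay": 0, "az": 0},
    {"x": 0, "y": 0, "z": -4, "ax": 0, "ay": 0, "az": 0},
    {"x": 0, "y": 0, "z": -4, "ax": 0, "ay": 0, "az": 0},
    {"x": -3.55, "y": -1.31, "z": -1, "ax": 0, "ay": 0, "az": 0},
    {"x": -3.55, "y": -1.31, "z": -1, "ax": 0, "ay": 0, "az": 0},
    {"x": -3.55, "y": -1.31, "z": 0, "ax": 0, "ay": 0, "az": 0},
    {"x": -3.55, "y": -1.31, "z": 0, "ax": 0, "ay": 0, "az": 0},
    {"x": -3.55, "y": -1.31, "z": 0, "ax": 0, "ay": 0, "az": 0},
    {"x": -3.55, "y": -1.31, "z": 0, "ax": 0, "ay": 0, "az": 0},
    {"x": -3.55, "y": -1.31, "z": 0, "ax": 0, "ay": 0, "az": 0},
    {"x": -3.55, "y": -1.31, "z": 0, "ax": 0, "ay": 0, "az": 0},
    {"x": -3.55, "y": -1.31, "z": 0, "ax": 0, "ay": 0, "az": 0},
  ],
)

```text
time_s: 3.78
eef_pos: [0.4645, 0.235, 0.3257]
eef_rot: [0.866, -0.5, -0.0, 0.0]
force: [0.3, 0.5, -2.4]
width: 0.0364
```

Emit:
jog_arm(
  deltas=[
    {"x": -3.55, "y": -1.31, "z": 0, "ax": 0, "ay": 0, "az": 0},
    {"x": -3.55, "y": -1.31, "z": 0, "ax": 0, "ay": 0, "az": 0},
    {"x": -3.55, "y": -1.31, "z": 0, "ax": 0, "ay": 0, "az": 0},
    {"x": -3.55, "y": -1.31, "z": 0, "ax": 0, "ay": 0, "az": 0},
    {"x": 0, "y": 0, "z": 0, "ax": 0, "ay": 0, "az": 0},
    {"x": 0, "y": 0, "z": 0, "ax": 0, "ay": 0, "az": 0},
  ],
)

```text
time_s: 4.28
eef_pos: [0.4388, 0.384, 0.3251]
eef_rot: [0.867, -0.499, -0.0, 0.0]
force: [0.7, -0.7, -2.8]
width: 0.0358
```

```bash
python3 -c "
from h import *
plan([.44,.383,.030],-60)"
```

```text
t 4.28 grasp [0.4387 0.3839 0.1541] yaw -59.81 tilt 0.05 w 0.0358 F [ 0.7313 -0.7419 -2.7561]
turn az total 0.003 rad; after turn shift x 0.14 y -0.07 z 12.41 cm; q6 goal 1.76
```

Emit:
jog_arm(
  deltas=[
    {"x": 0, "y": 0, "z": 4, "ax": 0, "ay": 0, "az": 0},
    {"x": 0, "y": 0, "z": 4, "ax": 0, "ay": 0, "az": 0},
    {"x": 0, "y": 0, "z": 3, "ax": 0, "ay": 0, "az": 0},
    {"x": 0, "y": 0, "z": 1.3, "ax": 0, "ay": 0, "az": 0},
    {"x": 0, "y": 0, "z": 0, "ax": 0, "ay": 0, "az": 0},
    {"x": 0, "y": 0, "z": 0, "ax": 0, "ay": 0, "az": 0},
  ],
)

```text
time_s: 4.78
eef_pos: [0.4401, 0.3816, 0.2023]
eef_rot: [0.866, -0.5, -0.0, 0.001]
force: [0.5, -0.1, -1.8]
width: 0.0359
```

Emit:
jog_arm(
  deltas=[
    {"x": 0, "y": 0, "z": 0, "ax": 0, "ay": 0, "az": 0},
    {"x": 0, "y": 0, "z": 0, "ax": 0, "ay": 0, "az": 0},
    {"x": 0, "y": 0, "z": 0, "ax": 0, "ay": 0, "az": 0},
    {"x": 0, "y": 0, "z": 0, "ax": 0, "ay": 0, "az": 0},
    {"x": 0, "y": 0, "z": -4, "ax": 0, "ay": 0, "az": 0},
    {"x": 0, "y": 0, "z": -4, "ax": 0, "ay": 0, "az": 0},
    {"x": 0, "y": 0, "z": -4, "ax": 0, "ay": 0, "az": 0},
  ],
  hand=6.5,
)

```text
time_s: 5.37
eef_pos: [0.4395, 0.3823, 0.3243]
eef_rot: [0.866, -0.5, -0.0, 0.0]
force: [0.6, 1.2, -0.6]
width: 0.0649
```

```bash
cat > stubs.py <<'E'
from h import *
import sys
im,d,K,T=snap('scene',sys.argv[1]); P=cloud(d,K,T); x,y,z=P[...,0],P[...,1],P[...,2]
hsv=cv2.cvtColor(im,cv2.COLOR_BGR2HSV)
def cc(m,lab):
    nl,l,s,ce=cv2.connectedComponentsWithStats(m.astype(np.uint8))
    for i in range(1,nl):
        if s[i,4]>80:
            q=P[l==i]; r=cv2.minAreaRect(q[:,:2].astype(np.float32)); print(lab,ce[i],s[i,4],np.array(r[0]),np.array(r[1]),round(r[2],1))
cc((z>.033)&(z<.055)&(hsv[...,1]<60)&(x>.40)&(x<.59)&(y>-.2)&(y<.25),"bed")
k=(z>.022)&(z<.06)&(x>.40)&(x<.65)&(y>.325)&(y<.44); cc(k,"tray")
E
python3 stubs.py s1; python3 -c "
from h import *
plan([.53,-.025,.16],-60)"
```

```text
bed [260.1946 220.7557] 221 [ 0.5284 -0.0249] [0.0372 0.0381] 69.0
bed [295.9911 234.5733] 225 [0.5101 0.0603] [0.0368 0.0338] 21.1
bed [319.8872 257.3947] 266 [0.5262 0.1337] [0.0285 0.0472] 79.9
tray [439.5263 290.1333] 285 [0.4422 0.3819] [0.0407 0.037 ] 29.8
t 5.42 grasp [0.4416 0.384  0.1612] yaw -59.97 tilt 0.58 w 0.0647 F [2.8722 0.9831 6.7366]
turn az total 0.001 rad; after turn shift x 39.84 y 12.80 z 0.12 cm; q6 goal 1.00
```

Emit:
jog_arm(
  deltas=[
    {"x": 3.62, "y": 1.14, "z": 0, "ax": 0, "ay": 0, "az": 0},
    {"x": 3.62, "y": 1.14, "z": 0, "ax": 0, "ay": 0, "az": 0},
    {"x": 3.62, "y": 1.14, "z": 0, "ax": 0, "ay": 0, "az": 0},
    {"x": 3.62, "y": 1.14, "z": 0, "ax": 0, "ay": 0, "az": 0},
    {"x": 3.62, "y": 1.14, "z": 0, "ax": 0, "ay": 0, "az": 0},
    {"x": 3.62, "y": 1.14, "z": 0, "ax": 0, "ay": 0, "az": 0},
    {"x": 3.62, "y": 1.14, "z": 0, "ax": 0, "ay": 0, "az": 0},
    {"x": 3.62, "y": 1.14, "z": 0, "ax": 0, "ay": 0, "az": 0},
    {"x": 3.62, "y": 1.14, "z": 0, "ax": 0, "ay": 0, "az": 0},
    {"x": 3.62, "y": 1.14, "z": 0, "ax": 0, "ay": 0, "az": 0},
    {"x": 3.62, "y": 1.14, "z": 0, "ax": 0, "ay": 0, "az": 0},
    {"x": 0, "y": 0, "z": 4, "ax": 0, "ay": 0, "az": 0},
  ],
)

```text
time_s: 6.42
eef_pos: [0.5328, -0.0303, 0.2877]
eef_rot: [0.865, -0.502, 0.006, -0.002]
force: [1.5, -0.4, 0.7]
width: 0.065
```

Emit:
jog_arm(
  deltas=[
    {"x": 0, "y": 0, "z": 0, "ax": 0, "ay": 0, "az": 0},
    {"x": 0, "y": 0, "z": 0, "ax": 0, "ay": 0, "az": 0},
  ],
)

```text
time_s: 6.58
eef_pos: [0.5299, -0.0251, 0.282]
eef_rot: [0.866, -0.5, -0.002, 0.001]
force: [0.1, -0.0, 0.7]
width: 0.0651
```

```bash
python3 -c "
from h import *
plan([.5295,-.025,.035],-60)"
```

```text
t 6.58 grasp [ 0.5292 -0.025   0.111 ] yaw -60.03 tilt 0.21 w 0.0651 F [ 0.1053 -0.0134  0.7276]
turn az total -0.001 rad; after turn shift x 0.01 y -0.02 z 7.60 cm; q6 goal 1.00
```

Emit:
jog_arm(
  deltas=[
    {"x": 0, "y": 0, "z": 4, "ax": 0, "ay": 0, "az": 0},
    {"x": 0, "y": 0, "z": 2.5, "ax": 0, "ay": 0, "az": 0},
    {"x": 0, "y": 0, "z": 1.3, "ax": 0, "ay": 0, "az": 0},
    {"x": 0, "y": 0, "z": 0, "ax": 0, "ay": 0, "az": 0},
    {"x": 0, "y": 0, "z": 0, "ax": 0, "ay": 0, "az": 0},
  ],
)

```text
time_s: 7.0
eef_pos: [0.5305, -0.0241, 0.2059]
eef_rot: [0.866, -0.499, 0.0, -0.0]
force: [-0.1, -0.2, 0.2]
width: 0.0647
```

Emit:
jog_arm(
  deltas=[
    {"x": 0, "y": 0, "z": 0, "ax": 0, "ay": 0, "az": 0},
    {"x": 0, "y": 0, "z": 0, "ax": 0, "ay": 0, "az": 0},
    {"x": 0, "y": 0, "z": 0, "ax": 0, "ay": 0, "az": 0},
    {"x": 0, "y": 0, "z": 0, "ax": 0, "ay": 0, "az": 0},
    {"x": 0, "y": 0, "z": 0, "ax": 0, "ay": 0, "az": 0},
    {"x": 0, "y": 0, "z": 0, "ax": 0, "ay": 0, "az": 0},
  ],
  hand=0,
)

```text
time_s: 7.5
eef_pos: [0.5303, -0.025, 0.2053]
eef_rot: [0.866, -0.5, 0.0, -0.0]
force: [-1.0, 1.7, 6.8]
width: 0.0376
```

```bash
python3 -c "
from h import *
plan([.495,.383,.16],-60)"
```

```text
t 7.5 grasp [ 0.5304 -0.0251  0.0343] yaw -59.99 tilt 0.03 w 0.0376 F [-1.0044  1.733   6.85  ]
turn az total 0.000 rad; after turn shift x -37.11 y -17.34 z -12.57 cm; q6 goal 1.71
```

Emit:
jog_arm(
  deltas=[
    {"x": 0, "y": 0, "z": -4, "ax": 0, "ay": 0, "az": 0},
    {"x": 0, "y": 0, "z": -4, "ax": 0, "ay": 0, "az": 0},
    {"x": 0, "y": 0, "z": -4, "ax": 0, "ay": 0, "az": 0},
    {"x": -3.35, "y": -1.62, "z": 0, "ax": 0, "ay": 0, "az": 0},
    {"x": -3.35, "y": -1.62, "z": 0, "ax": 0, "ay": 0, "az": 0},
    {"x": -3.35, "y": -1.62, "z": 0, "ax": 0, "ay": 0, "az": 0},
    {"x": -3.35, "y": -1.62, "z": 0, "ax": 0, "ay": 0, "az": 0},
    {"x": -3.35, "y": -1.62, "z": 0, "ax": 0, "ay": 0, "az": 0},
    {"x": -3.35, "y": -1.62, "z": 0, "ax": 0, "ay": 0, "az": 0},
    {"x": -3.35, "y": -1.62, "z": 0, "ax": 0, "ay": 0, "az": 0},
    {"x": -3.35, "y": -1.62, "z": 0, "ax": 0, "ay": 0, "az": 0},
    {"x": -3.35, "y": -1.62, "z": 0, "ax": 0, "ay": 0, "az": 0},
  ],
)

```text
time_s: 8.5
eef_pos: [0.5051, 0.3107, 0.3245]
eef_rot: [0.866, -0.5, -0.0, 0.0]
force: [0.9, -0.8, -2.6]
width: 0.0377
```

Emit:
jog_arm(
  deltas=[
    {"x": -3.35, "y": -1.62, "z": 0, "ax": 0, "ay": 0, "az": 0},
    {"x": -3.35, "y": -1.62, "z": 0, "ax": 0, "ay": 0, "az": 0},
    {"x": 0, "y": 0, "z": 3.5, "ax": 0, "ay": 0, "az": 0},
    {"x": 0, "y": 0, "z": 3.5, "ax": 0, "ay": 0, "az": 0},
    {"x": 0, "y": 0, "z": 0, "ax": 0, "ay": 0, "az": 0},
    {"x": 0, "y": 0, "z": 0, "ax": 0, "ay": 0, "az": 0},
  ],
)

```text
time_s: 9.0
eef_pos: [0.5001, 0.383, 0.2535]
eef_rot: [0.866, -0.5, -0.001, 0.002]
force: [0.1, -0.0, -2.4]
width: 0.0375
```

Emit:
jog_arm(
  deltas=[
    {"x": 0, "y": 0, "z": 3, "ax": 0, "ay": 0, "az": 0},
    {"x": 0, "y": 0, "z": 2.2, "ax": 0, "ay": 0, "az": 0},
    {"x": 0, "y": 0, "z": 0, "ax": 0, "ay": 0, "az": 0},
    {"x": 0, "y": 0, "z": 0, "ax": 0, "ay": 0, "az": 0},
  ],
)

```text
time_s: 9.33
eef_pos: [0.5009, 0.3829, 0.2041]
eef_rot: [0.866, -0.5, 0.0, -0.0]
force: [-0.0, 0.4, -1.6]
width: 0.0372
```

Emit:
jog_arm(
  deltas=[
    {"x": 0, "y": 0, "z": 0, "ax": 0, "ay": 0, "az": 0},
    {"x": 0, "y": 0, "z": 0, "ax": 0, "ay": 0, "az": 0},
    {"x": 0, "y": 0, "z": 0, "ax": 0, "ay": 0, "az": 0},
    {"x": 0, "y": 0, "z": 0, "ax": 0, "ay": 0, "az": 0},
    {"x": 0, "y": 0, "z": -4, "ax": 0, "ay": 0, "az": 0},
    {"x": 0, "y": 0, "z": -4, "ax": 0, "ay": 0, "az": 0},
    {"x": 0, "y": 0, "z": -4, "ax": 0, "ay": 0, "az": 0},
    {"x": 0, "y": 0, "z": 0, "ax": 0, "ay": 0, "az": 0.12},
    {"x": 0, "y": 0, "z": 0, "ax": 0, "ay": 0, "az": 0.12},
    {"x": 0, "y": 0, "z": 0, "ax": 0, "ay": 0, "az": 0.11},
    {"x": 0, "y": 0, "z": 0, "ax": 0, "ay": 0, "az": 0},
  ],
  hand=6.5,
)

```text
time_s: 10.25
eef_pos: [0.5001, 0.3831, 0.3236]
eef_rot: [0.764, -0.645, 0.0, -0.001]
force: [-0.5, -0.4, 0.2]
width: 0.065
```

```bash
python3 stubs.py s2; python3 -c "
from h import *
plan([.511,.06,.11],-69)
plan([.511,.06,.11],-80)"
```

```text
bed [295.9386 234.5482] 228 [0.5109 0.0604] [0.035  0.0336] 21.9
bed [320.019  257.2776] 263 [0.5262 0.1337] [0.0295 0.0462] 80.2
tray [439.1154 291.2735] 234 [0.4463 0.3827] [0.0303 0.0408] 9.6
tray [427.3953 312.0642] 296 [0.5005 0.3822] [0.0379 0.0372] 16.3
t 10.3 grasp [0.5003 0.3832 0.1523] yaw -79.93 tilt 0.04 w 0.0646 F [-0.2772  0.7464 -0.5374]
turn az total -0.191 rad; after turn shift x 30.55 y 10.58 z 4.23 cm; q6 goal 1.32
t 10.3 grasp [0.5003 0.3832 0.1523] yaw -79.93 tilt 0.04 w 0.0646 F [-0.2772  0.7464 -0.5374]
turn az total 0.001 rad; after turn shift x 32.01 y 4.56 z 4.23 cm; q6 goal 1.51
```

Emit:
jog_arm(
  deltas=[
    {"x": 0, "y": 0, "z": 0, "ax": 0, "ay": 0, "az": -0.1},
    {"x": 0, "y": 0, "z": 0, "ax": 0, "ay": 0, "az": -0.091},
    {"x": 3.39, "y": 1.18, "z": 0, "ax": 0, "ay": 0, "az": 0},
    {"x": 3.39, "y": 1.18, "z": 0, "ax": 0, "ay": 0, "az": 0},
    {"x": 3.39, "y": 1.18, "z": 0, "ax": 0, "ay": 0, "az": 0},
    {"x": 3.39, "y": 1.18, "z": 0, "ax": 0, "ay": 0, "az": 0},
    {"x": 3.39, "y": 1.18, "z": 0, "ax": 0, "ay": 0, "az": 0},
    {"x": 3.39, "y": 1.18, "z": 0, "ax": 0, "ay": 0, "az": 0},
    {"x": 3.39, "y": 1.18, "z": 0, "ax": 0, "ay": 0, "az": 0},
    {"x": 3.39, "y": 1.18, "z": 0, "ax": 0, "ay": 0, "az": 0},
    {"x": 3.39, "y": 1.18, "z": 0, "ax": 0, "ay": 0, "az": 0},
    {"x": 0, "y": 0, "z": 4, "ax": 0, "ay": 0, "az": 0},
  ],
  hand=5.5,
)

```text
time_s: 11.3
eef_pos: [0.5115, 0.0558, 0.2875]
eef_rot: [0.824, -0.567, 0.005, -0.003]
force: [2.2, 0.7, 0.6]
width: 0.0549
```

Emit:
jog_arm(
  deltas=[
    {"x": 0, "y": 0, "z": 0, "ax": 0, "ay": 0, "az": 0},
    {"x": 0, "y": 0, "z": 0, "ax": 0, "ay": 0, "az": 0},
    {"x": 0, "y": 0, "z": 0, "ax": 0, "ay": 0, "az": 0},
  ],
)

```text
time_s: 11.55
eef_pos: [0.5101, 0.0609, 0.2836]
eef_rot: [0.824, -0.566, -0.0, 0.0]
force: [0.5, 0.3, 0.1]
width: 0.0547
```

```bash
python3 -c "
from h import *
plan([.511,.06,.034],-69)"
```

```text
t 11.55 grasp [0.5101 0.0609 0.1126] yaw -68.95 tilt 0.01 w 0.0547 F [0.4865 0.3392 0.0504]
turn az total 0.001 rad; after turn shift x 0.12 y -0.05 z 7.86 cm; q6 goal 1.32
```

Emit:
jog_arm(
  deltas=[
    {"x": 0.1, "y": 0, "z": 4, "ax": 0, "ay": 0, "az": 0},
    {"x": 0, "y": 0, "z": 2.5, "ax": 0, "ay": 0, "az": 0},
    {"x": 0, "y": 0, "z": 1.3, "ax": 0, "ay": 0, "az": 0},
    {"x": 0, "y": 0, "z": 0, "ax": 0, "ay": 0, "az": 0},
    {"x": 0, "y": 0, "z": 0, "ax": 0, "ay": 0, "az": 0},
  ],
)

```text
time_s: 11.97
eef_pos: [0.5106, 0.0602, 0.2057]
eef_rot: [0.824, -0.566, 0.0, -0.0]
force: [0.8, 0.1, 0.7]
width: 0.0551
```

Emit:
jog_arm(
  deltas=[
    {"x": 0, "y": 0, "z": 0, "ax": 0, "ay": 0, "az": 0},
    {"x": 0, "y": 0, "z": 0, "ax": 0, "ay": 0, "az": 0},
    {"x": 0, "y": 0, "z": 0, "ax": 0, "ay": 0, "az": 0},
    {"x": 0, "y": 0, "z": 0, "ax": 0, "ay": 0, "az": 0},
    {"x": 0, "y": 0, "z": 0, "ax": 0, "ay": 0, "az": 0},
    {"x": 0, "y": 0, "z": 0, "ax": 0, "ay": 0, "az": 0},
  ],
  hand=0,
)

```text
time_s: 12.47
eef_pos: [0.5104, 0.0594, 0.2056]
eef_rot: [0.824, -0.567, 0.001, -0.0]
force: [-0.8, 1.8, 7.4]
width: 0.0338
```

```bash
python3 -c "
from h import *
plan([.56,.383,.16],-69)"
```

```text
t 12.47 grasp [0.5106 0.0594 0.0346] yaw -69.09 tilt 0.07 w 0.0338 F [-0.76    1.798   7.4434]
turn az total -0.002 rad; after turn shift x -28.44 y -16.21 z -12.54 cm; q6 goal 1.80
```

Emit:
jog_arm(
  deltas=[
    {"x": 0, "y": 0, "z": -4, "ax": 0, "ay": 0, "az": 0},
    {"x": 0, "y": 0, "z": -4, "ax": 0, "ay": 0, "az": 0},
    {"x": 0, "y": 0, "z": -4, "ax": 0, "ay": 0, "az": 0},
    {"x": -3.16, "y": -1.8, "z": -1, "ax": 0, "ay": 0, "az": 0},
    {"x": -3.16, "y": -1.8, "z": 0, "ax": 0, "ay": 0, "az": 0},
    {"x": -3.16, "y": -1.8, "z": 0, "ax": 0, "ay": 0, "az": 0},
    {"x": -3.16, "y": -1.8, "z": 0, "ax": 0, "ay": 0, "az": 0},
    {"x": -3.16, "y": -1.8, "z": 0, "ax": 0, "ay": 0, "az": 0},
    {"x": -3.16, "y": -1.8, "z": 0, "ax": 0, "ay": 0, "az": 0},
    {"x": -3.16, "y": -1.8, "z": 0, "ax": 0, "ay": 0, "az": 0},
    {"x": -3.16, "y": -1.8, "z": 0, "ax": 0, "ay": 0, "az": 0},
    {"x": -3.16, "y": -1.8, "z": 1, "ax": 0, "ay": 0, "az": 0},
  ],
)

```text
time_s: 13.47
eef_pos: [0.5601, 0.3847, 0.3262]
eef_rot: [0.824, -0.567, 0.001, -0.001]
force: [0.9, 0.9, -2.1]
width: 0.034
```

Emit:
jog_arm(
  deltas=[
    {"x": 0, "y": 0, "z": 3.5, "ax": 0, "ay": 0, "az": 0},
    {"x": 0, "y": 0, "z": 3.5, "ax": 0, "ay": 0, "az": 0},
    {"x": 0, "y": 0, "z": 0, "ax": 0, "ay": 0, "az": 0},
    {"x": 0, "y": 0, "z": 0, "ax": 0, "ay": 0, "az": 0},
  ],
)

```text
time_s: 13.8
eef_pos: [0.5599, 0.3826, 0.2535]
eef_rot: [0.824, -0.567, -0.001, 0.002]
force: [1.1, -0.9, -1.5]
width: 0.0343
```

Emit:
jog_arm(
  deltas=[
    {"x": 0, "y": 0, "z": 3, "ax": 0, "ay": 0, "az": 0},
    {"x": 0, "y": 0, "z": 2.2, "ax": 0, "ay": 0, "az": 0},
    {"x": 0, "y": 0, "z": 0, "ax": 0, "ay": 0, "az": 0},
    {"x": 0, "y": 0, "z": 0, "ax": 0, "ay": 0, "az": 0},
  ],
)

```text
time_s: 14.13
eef_pos: [0.5607, 0.3826, 0.2044]
eef_rot: [0.823, -0.567, 0.0, -0.0]
force: [0.9, 0.1, -2.7]
width: 0.0341
```

Emit:
jog_arm(
  deltas=[
    {"x": 0, "y": 0, "z": 0, "ax": 0, "ay": 0, "az": 0},
    {"x": 0, "y": 0, "z": 0, "ax": 0, "ay": 0, "az": 0},
    {"x": 0, "y": 0, "z": 0, "ax": 0, "ay": 0, "az": 0},
    {"x": 0, "y": 0, "z": 0, "ax": 0, "ay": 0, "az": 0},
    {"x": 0, "y": 0, "z": -4, "ax": 0, "ay": 0, "az": 0},
    {"x": 0, "y": 0, "z": -4, "ax": 0, "ay": 0, "az": 0},
    {"x": 0, "y": 0, "z": -4, "ax": 0, "ay": 0, "az": 0},
    {"x": 0, "y": 0, "z": 0, "ax": 0, "ay": 0, "az": 0.12},
    {"x": 0, "y": 0, "z": 0, "ax": 0, "ay": 0, "az": 0.12},
    {"x": 0, "y": 0, "z": 0, "ax": 0, "ay": 0, "az": 0.12},
    {"x": 0, "y": 0, "z": 0, "ax": 0, "ay": 0, "az": 0.12},
    {"x": 0, "y": 0, "z": 0, "ax": 0, "ay": 0, "az": 0.061},
  ],
  hand=5.5,
)

```text
time_s: 15.13
eef_pos: [0.56, 0.3827, 0.3235]
eef_rot: [-0.64, 0.769, -0.0, 0.0]
force: [-1.0, 0.1, -0.7]
width: 0.0549
```

```bash
python3 stubs.py s3; python3 -c "
from h import *
plan([.527,.1335,.11],-100)"
```

```text
bed [319.8195 257.4211] 266 [0.5261 0.1337] [0.0285 0.048 ] 80.3
tray [425.2071 314.6036] 169 [0.5094 0.3815] [0.0373 0.0198] 83.1
tray [413.7611 335.9809] 314 [0.562  0.3825] [0.036  0.0348] 21.6
t 15.18 grasp [0.5602 0.3828 0.1525] yaw -100.56 tilt 0.05 w 0.0546 F [-0.7435 -0.151   0.5931]
turn az total -0.010 rad; after turn shift x 25.13 y -1.06 z 4.25 cm; q6 goal 1.99
```

Emit:
jog_arm(
  deltas=[
    {"x": 3.59, "y": -0.15, "z": 0, "ax": 0, "ay": 0, "az": -0.01},
    {"x": 3.59, "y": -0.15, "z": 0, "ax": 0, "ay": 0, "az": 0},
    {"x": 3.59, "y": -0.15, "z": 0, "ax": 0, "ay": 0, "az": 0},
    {"x": 3.59, "y": -0.15, "z": 0, "ax": 0, "ay": 0, "az": 0},
    {"x": 3.59, "y": -0.15, "z": 0, "ax": 0, "ay": 0, "az": 0},
    {"x": 3.59, "y": -0.15, "z": 0, "ax": 0, "ay": 0, "az": 0},
    {"x": 3.59, "y": -0.15, "z": 0, "ax": 0, "ay": 0, "az": 0},
    {"x": 0, "y": 0, "z": 4, "ax": 0, "ay": 0, "az": 0},
    {"x": 0, "y": 0, "z": 0, "ax": 0, "ay": 0, "az": 0},
    {"x": 0, "y": 0, "z": 0, "ax": 0, "ay": 0, "az": 0},
    {"x": 0, "y": 0, "z": 0, "ax": 0, "ay": 0, "az": 0},
  ],
)

```text
time_s: 16.1
eef_pos: [0.5289, 0.134, 0.2837]
eef_rot: [-0.647, 0.763, -0.0, 0.0]
force: [0.5, 1.1, -0.5]
width: 0.0551
```

```bash
python3 -c "
from h import *
plan([.527,.1335,.034],-100)"
```

```text
t 16.1 grasp [0.529  0.134  0.1127] yaw -99.43 tilt 0.03 w 0.0551 F [ 0.4731  1.1024 -0.5236]
turn az total 0.010 rad; after turn shift x 0.08 y 0.19 z 7.87 cm; q6 goal 1.99
```

Emit:
jog_arm(
  deltas=[
    {"x": 0, "y": 0.15, "z": 4, "ax": 0, "ay": 0, "az": 0.01},
    {"x": 0, "y": 0, "z": 2.5, "ax": 0, "ay": 0, "az": 0},
    {"x": 0, "y": 0, "z": 1.3, "ax": 0, "ay": 0, "az": 0},
    {"x": 0, "y": 0, "z": 0, "ax": 0, "ay": 0, "az": 0},
    {"x": 0, "y": 0, "z": 0, "ax": 0, "ay": 0, "az": 0},
  ],
)

```text
time_s: 16.52
eef_pos: [0.5275, 0.1345, 0.2055]
eef_rot: [-0.643, 0.766, -0.0, 0.0]
force: [-0.7, 0.0, 0.3]
width: 0.055
```

Emit:
jog_arm(
  deltas=[
    {"x": 0, "y": 0, "z": 0, "ax": 0, "ay": 0, "az": 0},
    {"x": 0, "y": 0, "z": 0, "ax": 0, "ay": 0, "az": 0},
    {"x": 0, "y": 0, "z": 0, "ax": 0, "ay": 0, "az": 0},
    {"x": 0, "y": 0, "z": 0, "ax": 0, "ay": 0, "az": 0},
    {"x": 0, "y": 0, "z": 0, "ax": 0, "ay": 0, "az": 0},
    {"x": 0, "y": 0, "z": 0, "ax": 0, "ay": 0, "az": 0},
  ],
  hand=0,
)

```text
time_s: 17.02
eef_pos: [0.5272, 0.1335, 0.2052]
eef_rot: [-0.642, 0.767, -0.0, 0.0]
force: [-2.0, 0.9, 5.1]
width: 0.028
```

```bash
python3 -c "
from h import *
plan([.617,.383,.16],-100)"
```

```text
t 17.02 grasp [0.5273 0.1335 0.0342] yaw -100.1 tilt 0.05 w 0.028 F [-1.9509  0.9383  5.1078]
turn az total -0.002 rad; after turn shift x -26.13 y -4.50 z -12.58 cm; q6 goal 2.30
```

Emit:
jog_arm(
  deltas=[
    {"x": 0, "y": 0, "z": -4, "ax": 0, "ay": 0, "az": 0},
    {"x": 0, "y": 0, "z": -4, "ax": 0, "ay": 0, "az": 0},
    {"x": 0, "y": 0, "z": -4, "ax": 0, "ay": 0, "az": 0},
    {"x": -3.27, "y": -0.56, "z": 0, "ax": 0, "ay": 0, "az": 0},
    {"x": -3.27, "y": -0.56, "z": 0, "ax": 0, "ay": 0, "az": 0},
    {"x": -3.27, "y": -0.56, "z": 0, "ax": 0, "ay": 0, "az": 0},
    {"x": -3.27, "y": -0.56, "z": 0, "ax": 0, "ay": 0, "az": 0},
    {"x": -3.27, "y": -0.56, "z": 0, "ax": 0, "ay": 0, "az": 0},
    {"x": -3.27, "y": -0.56, "z": 0, "ax": 0, "ay": 0, "az": 0},
    {"x": -3.27, "y": -0.56, "z": 0, "ax": 0, "ay": 0, "az": 0},
    {"x": -3.27, "y": -0.56, "z": 0, "ax": 0, "ay": 0, "az": 0},
    {"x": 0, "y": 0, "z": 0, "ax": 0, "ay": 0, "az": 0},
  ],
)

```text
time_s: 18.02
eef_pos: [0.6174, 0.3877, 0.3236]
eef_rot: [-0.643, 0.766, 0.0, 0.001]
force: [1.5, -0.2, -3.2]
width: 0.0277
```

Emit:
jog_arm(
  deltas=[
    {"x": 0, "y": 0, "z": 3.5, "ax": 0, "ay": 0, "az": 0},
    {"x": 0, "y": 0, "z": 3.5, "ax": 0, "ay": 0, "az": 0},
    {"x": 0, "y": 0, "z": 0, "ax": 0, "ay": 0, "az": 0},
    {"x": 0, "y": 0, "z": 3, "ax": 0, "ay": 0, "az": 0},
    {"x": 0, "y": 0, "z": 2.2, "ax": 0, "ay": 0, "az": 0},
    {"x": 0, "y": 0, "z": 0, "ax": 0, "ay": 0, "az": 0},
    {"x": 0, "y": 0, "z": 0, "ax": 0, "ay": 0, "az": 0},
  ],
)

```text
time_s: 18.6
eef_pos: [0.6172, 0.383, 0.2031]
eef_rot: [-0.642, 0.767, 0.0, -0.001]
force: [-0.0, 0.0, -2.4]
width: 0.0277
```

Emit:
jog_arm(
  deltas=[
    {"x": 0, "y": 0, "z": 0, "ax": 0, "ay": 0, "az": 0},
    {"x": 0, "y": 0, "z": 0, "ax": 0, "ay": 0, "az": 0},
    {"x": 0, "y": 0, "z": 0, "ax": 0, "ay": 0, "az": 0},
    {"x": 0, "y": 0, "z": 0, "ax": 0, "ay": 0, "az": 0},
    {"x": 0, "y": 0, "z": -4, "ax": 0, "ay": 0, "az": 0},
    {"x": 0, "y": 0, "z": -4, "ax": 0, "ay": 0, "az": 0},
    {"x": 0, "y": 0, "z": -4, "ax": 0, "ay": 0, "az": 0},
    {"x": 0, "y": 0, "z": -4, "ax": 0, "ay": 0, "az": 0},
    {"x": 0, "y": 0, "z": -4, "ax": 0, "ay": 0, "az": 0},
    {"x": 0, "y": 0, "z": -4, "ax": 0, "ay": 0, "az": 0},
  ],
  hand=5.5,
)

```text
time_s: 19.43
eef_pos: [0.6164, 0.3829, 0.4458]
eef_rot: [-0.642, 0.767, -0.0, 0.001]
force: [0.1, -0.0, -0.3]
width: 0.0551
```

```bash
python3 stubs.py s4; python3 -c "
from h import *
snap('wrist','w2')
plan([.5205,-.3825,.25],-92.4)"
```

```text
tray [425.7784 314.8352] 176 [0.5091 0.3824] [0.0339 0.0237] 78.1
tray [413.7344 336.1187] 320 [0.5608 0.3822] [0.0356 0.0345] 21.2
tray [400.9167 358.8132] 348 [0.6163 0.3827] [0.028  0.0477] 79.9
t 19.53 grasp [0.6185 0.384  0.2805] yaw -100.08 tilt 0.72 w 0.0552 F [-0.3095 -0.1963  0.0802]
turn az total -0.134 rad; after turn shift x 77.00 y 6.58 z 3.05 cm; q6 goal 0.98
```

View pics/s4.png

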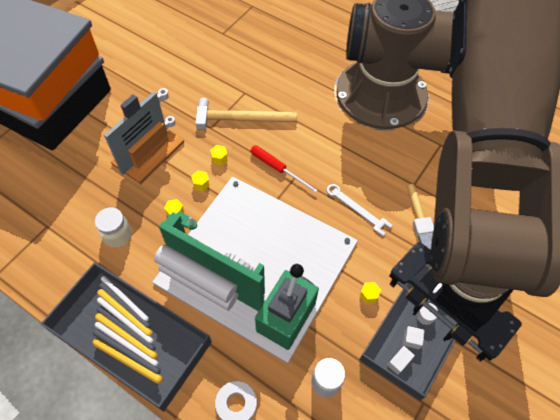

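View pics/w2.png

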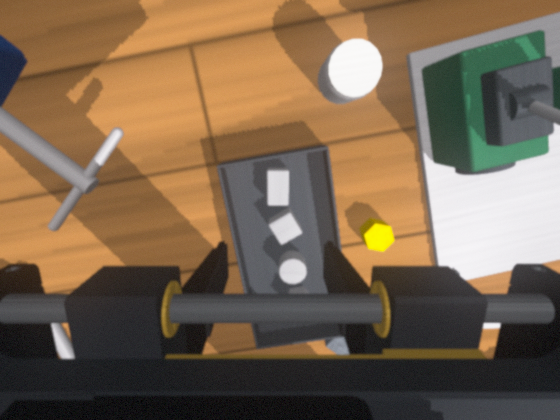

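Hex, round, square and flat are all released. Square (414,336) and flat (401,359) show in the tray, the round is partly visible, and the hex is hidden by the gripper. On the way to the door I'll look straight down at the hinge pins.

Emit:
jog_arm(
  deltas=[
    {"x": 3.89, "y": -1.06, "z": 0, "ax": 0, "ay": 0, "az": 0},
    {"x": 3.89, "y": -1.06, "z": 0, "ax": 0, "ay": 0, "az": 0},
    {"x": 3.89, "y": -1.06, "z": 0, "ax": 0, "ay": 0, "az": 0},
    {"x": 3.89, "y": -1.06, "z": 0, "ax": 0, "ay": 0, "az": 0},
    {"x": 3.89, "y": -1.06, "z": 0, "ax": 0, "ay": 0, "az": 0},
    {"x": 3.89, "y": -1.06, "z": 0, "ax": 0, "ay": 0, "az": 0},
    {"x": 3.89, "y": -1.06, "z": 0, "ax": 0, "ay": 0, "az": 0},
    {"x": 3.89, "y": -1.06, "z": 0, "ax": 0, "ay": 0, "az": 0},
    {"x": 3.89, "y": -1.06, "z": 0, "ax": 0, "ay": 0, "az": 0},
    {"x": 3.89, "y": -1.06, "z": 0, "ax": 0, "ay": 0, "az": 0},
    {"x": 3.89, "y": -1.06, "z": 0, "ax": 0, "ay": 0, "az": 0},
    {"x": 3.89, "y": -1.06, "z": 0, "ax": 0, "ay": 0, "az": 0},
  ],
)

```text
time_s: 20.53
eef_pos: [0.6601, -0.1006, 0.4431]
eef_rot: [-0.642, 0.767, -0.0, 0.0]
force: [0.3, 0.2, 0.7]
width: 0.0545
```

Emit:
jog_arm(
  deltas=[
    {"x": 0, "y": 0, "z": 0, "ax": 0, "ay": 0, "az": 0},
    {"x": 0, "y": 0, "z": 0, "ax": 0, "ay": 0, "az": 0},
    {"x": 0, "y": 0, "z": 0, "ax": 0, "ay": 0, "az": 0},
    {"x": 0, "y": 0, "z": 0, "ax": 0, "ay": 0, "az": 0},
  ],
)

```text
time_s: 20.87
eef_pos: [0.6603, -0.0974, 0.4429]
eef_rot: [-0.643, 0.766, -0.0, 0.0]
force: [0.5, 0.1, -0.6]
width: 0.0551
```

```bash
python3 -c "
from h import *
im,d,K,T=snap('wrist','w3')
print(T)
P=cloud(d,K,T);z=P[...,2];x,y=P[...,0],P[...,1]
k=np.hypot(x-.661,y+.098)<.02
for a,b in((.142,.158),(.158,.172),(.168,.18),(.035,.056),(.056,.075)):
  kk=k&(z>a)&(z<b); q=P[kk]
  if len(q): print(a,b,len(q),q.mean(0),cv2.minEnclosingCircle(q[:,:2].astype(np.float32)))
c=proj([.661,-.098,.16],K,T); print(c)
u,v=map(int,c); cr=im[max(0,v-60):v+60,max(0,u-80):u+80]; cv2.imwrite('pics/w3c.png',cv2.resize(cr,None,fx=4,fy=4,interpolation=cv2.INTER_CUBIC))
"; python3 stubs.py s5
```

```text
[[-0.1731 -0.9487 -0.2645  0.7344]
 [-0.9849  0.167   0.0456 -0.1107]
 [ 0.0009  0.2684 -0.9633  0.4215]
 [ 0.      0.      0.      1.    ]]
0.142 0.158 607 [ 0.6634 -0.1048  0.1485] ((0.6615775227546692, -0.10375330597162247), 0.015352757647633553)
0.158 0.172 102 [ 0.663  -0.0989  0.1666] ((0.6613300442695618, -0.09865368902683258), 0.004579416010528803)
0.168 0.18 62 [ 0.662  -0.0988  0.1702] ((0.661687970161438, -0.09863658249378204), 0.003990432247519493)
0.035 0.056 338 [ 0.6635 -0.1045  0.0483] ((0.6619367599487305, -0.10366342216730118), 0.015148171223700047)
0.056 0.075 55 [ 0.6626 -0.099   0.0678] ((0.6613583564758301, -0.09892621636390686), 0.004354835022240877)
[275.3669 214.6985]
tray [439.4599 290.2369] 287 [0.4418 0.3816] [0.0413 0.0369] 27.7
tray [427.4392 312.0912] 296 [0.5005 0.3822] [0.0372 0.0366] 18.0
tray [413.6909 336.0032] 317 [0.5613 0.3824] [0.0359 0.0348] 21.5
tray [400.9425 358.7644] 348 [0.6164 0.3826] [0.0279 0.0477] 79.9
```

View pics/w3.png

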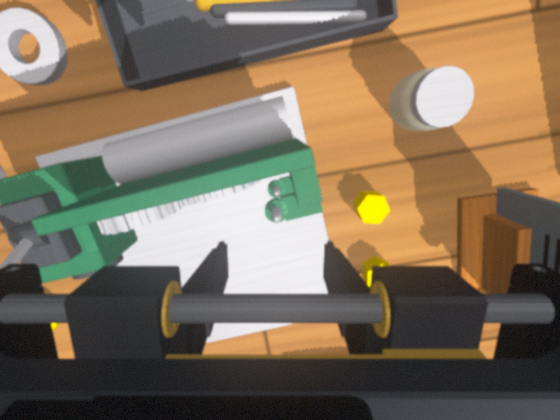

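View pics/w3c.png

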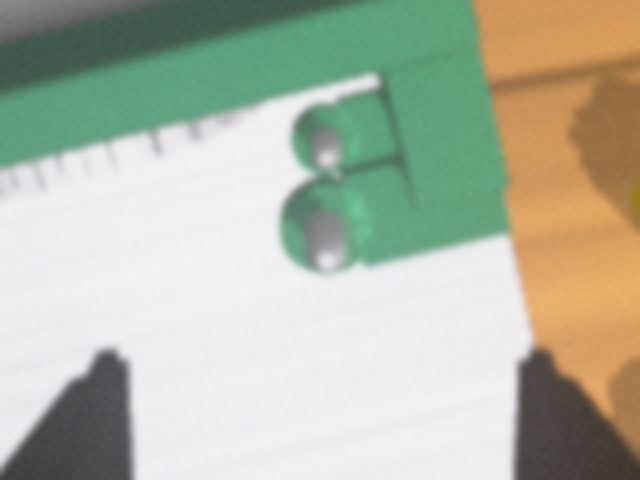

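All four offcuts lie in the tray: (0.442,0.382), (0.500,0.382), (0.561,0.382) and (0.616,0.383). In the wrist view the upper pin (crop 325,240) and lower pin both measure (0.6615,-0.0987), against a prediction of (0.661,-0.098). Now to the door.

```bash
python3 -c "
from h import *
plan([.5205,-.3825,.275],-92.4)"
```

```text
t 20.97 grasp [ 0.6604 -0.0972  0.272 ] yaw -99.99 tilt 0.01 w 0.0552 F [-0.5671  0.4744 -0.2009]
turn az total -0.133 rad; after turn shift x 29.09 y 12.79 z -0.30 cm; q6 goal 0.98
```

Emit:
jog_arm(
  deltas=[
    {"x": 0, "y": 0, "z": 0, "ax": 0, "ay": 0, "az": -0.07},
    {"x": 0, "y": 0, "z": 0, "ax": 0, "ay": 0, "az": -0.063},
    {"x": 3.64, "y": 1.6, "z": 0, "ax": 0, "ay": 0, "az": 0},
    {"x": 3.64, "y": 1.6, "z": 0, "ax": 0, "ay": 0, "az": 0},
    {"x": 3.64, "y": 1.6, "z": 0, "ax": 0, "ay": 0, "az": 0},
    {"x": 3.64, "y": 1.6, "z": 0, "ax": 0, "ay": 0, "az": 0},
    {"x": 3.64, "y": 1.6, "z": 0, "ax": 0, "ay": 0, "az": 0},
    {"x": 3.64, "y": 1.6, "z": 0, "ax": 0, "ay": 0, "az": 0},
    {"x": 3.64, "y": 1.6, "z": 0, "ax": 0, "ay": 0, "az": 0},
    {"x": 3.64, "y": 1.6, "z": 0, "ax": 0, "ay": 0, "az": 0},
    {"x": 0, "y": 0, "z": 0, "ax": 0, "ay": 0, "az": 0},
    {"x": 0, "y": 0, "z": 0, "ax": 0, "ay": 0, "az": 0},
  ],
  hand=5.0,
)

```text
time_s: 21.97
eef_pos: [0.5194, -0.3849, 0.4427]
eef_rot: [-0.691, 0.723, 0.0, 0.0]
force: [0.4, 1.7, -0.3]
width: 0.0502
```

Emit:
jog_arm(
  deltas=[
    {"x": 0, "y": 0, "z": 0, "ax": 0, "ay": 0, "az": 0},
    {"x": 0, "y": 0, "z": 0, "ax": 0, "ay": 0, "az": 0},
  ],
)

```text
time_s: 22.13
eef_pos: [0.5208, -0.3826, 0.4429]
eef_rot: [-0.692, 0.722, -0.0, 0.0]
force: [1.2, 0.2, -0.7]
width: 0.0498
```

```bash
python3 -c "
from h import *
im,d,K,T=snap('wrist','w4')
P=cloud(d,K,T);z=P[...,2];x,y=P[...,0],P[...,1]
k=(abs(y+.3825)<.06)&(abs(x-.52)<.14)
for a,b in((.19,.205),(.150,.17),(.135,.15),(.07,.082)):
  kk=k&(z>a)&(z<b); q=P[kk]
  if len(q)>20: print(a,b,len(q),np.median(q,0),cv2.minAreaRect(q[:,:2].astype(np.float32)))
plan([.5205,-.3825,.184],-92.4)
"
```

```text
0.19 0.205 995 [ 0.5225 -0.3836  0.1975] ((0.5210400223731995, -0.3834192454814911), (0.013496353290975094, 0.040156587958335876), 87.98128509521484)
0.15 0.17 1469 [ 0.5597 -0.3843  0.1605] ((0.5269163250923157, -0.38358545303344727), (0.01314725261181593, 0.15755261480808258), 87.0681381225586)
0.07 0.082 2247 [ 0.5274 -0.3916  0.0755] ((0.5163977742195129, -0.38353052735328674), (0.04273172467947006, 0.10944318026304245), 88.4957046508789)
t 22.18 grasp [ 0.5209 -0.3825  0.2719] yaw -92.35 tilt 0.01 w 0.0505 F [-0.1975 -0.4962  0.7012]
turn az total 0.001 rad; after turn shift x -0.00 y 0.04 z 8.79 cm; q6 goal 0.98
```

View pics/w4.png

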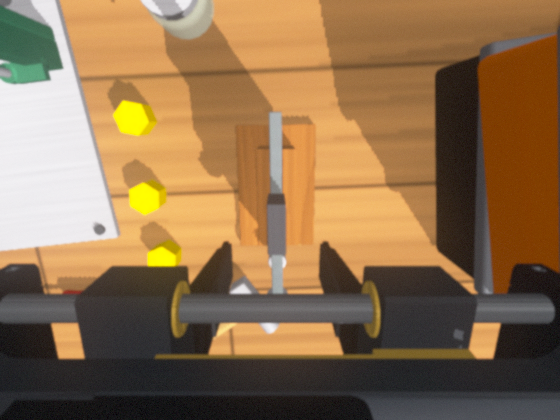

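Emit:
jog_arm(
  deltas=[
    {"x": 0.07, "y": 0, "z": 3, "ax": 0, "ay": 0, "az": -0.004},
    {"x": 0, "y": 0, "z": 3, "ax": 0, "ay": 0, "az": 0},
    {"x": 0, "y": 0, "z": 2, "ax": 0, "ay": 0, "az": 0},
    {"x": 0, "y": 0, "z": 0.6, "ax": 0, "ay": 0, "az": 0},
    {"x": 0, "y": 0, "z": 0, "ax": 0, "ay": 0, "az": 0},
    {"x": 0, "y": 0, "z": 0, "ax": 0, "ay": 0, "az": 0},
  ],
)

```text
time_s: 22.68
eef_pos: [0.5206, -0.3843, 0.3577]
eef_rot: [-0.693, 0.72, -0.0, 0.0]
force: [0.0, 0.9, -0.3]
width: 0.0502
```

Emit:
jog_arm(
  deltas=[
    {"x": 0, "y": 0, "z": 0, "ax": 0, "ay": 0, "az": 0},
    {"x": 0, "y": 0, "z": 0, "ax": 0, "ay": 0, "az": 0},
    {"x": 0, "y": 0, "z": 0, "ax": 0, "ay": 0, "az": 0},
    {"x": 0, "y": 0, "z": 0, "ax": 0, "ay": 0, "az": 0},
    {"x": 0, "y": 0, "z": 0, "ax": 0, "ay": 0, "az": 0},
    {"x": 0, "y": 0, "z": 0, "ax": 0, "ay": 0, "az": 0},
    {"x": 0, "y": 0, "z": 0, "ax": 0, "ay": 0, "az": 0},
    {"x": 0, "y": 0, "z": 0, "ax": 0, "ay": 0, "az": 0},
  ],
  hand=0,
)

```text
time_s: 23.35
eef_pos: [0.52, -0.3846, 0.3569]
eef_rot: [-0.693, 0.721, 0.0, 0.0]
force: [-0.0, 3.1, 3.0]
width: 0.0138
```

```bash
python3 -c "
from h import *
plan([.5208,-.3832,.184],-92.1)
"
```

```text
t 23.35 grasp [ 0.52   -0.3845  0.1859] yaw -92.25 tilt 0.03 w 0.0138 F [-0.0153  3.1025  3.0355]
turn az total -0.003 rad; after turn shift x -0.13 y -0.08 z 0.19 cm; q6 goal 0.97
```

Emit:
jog_arm(
  deltas=[
    {"x": 0, "y": 0, "z": -1, "ax": 0, "ay": 0, "az": 0},
    {"x": 0, "y": 0, "z": -2, "ax": 0, "ay": 0, "az": 0},
    {"x": 0, "y": 0, "z": -2, "ax": 0, "ay": 0, "az": 0},
    {"x": 0, "y": 0, "z": -2, "ax": 0, "ay": 0, "az": 0},
    {"x": 0, "y": 0, "z": -2, "ax": 0, "ay": 0, "az": 0},
    {"x": 0, "y": 0, "z": -2, "ax": 0, "ay": 0, "az": 0},
    {"x": 0, "y": 0, "z": -2, "ax": 0, "ay": 0, "az": 0},
    {"x": 0, "y": 0, "z": -2, "ax": 0, "ay": 0, "az": 0},
    {"x": 0, "y": 0, "z": -1, "ax": 0, "ay": 0, "az": 0},
    {"x": 0, "y": 0, "z": 0, "ax": 0, "ay": 0, "az": 0},
  ],
)

```text
time_s: 24.18
eef_pos: [0.5198, -0.3847, 0.519]
eef_rot: [-0.693, 0.721, -0.002, -0.0]
force: [0.5, 0.5, -5.8]
width: 0.0139
```

```bash
python3 -c "
from h import *
im,d,K,T=snap('wrist','w5')
im,d,K,T=snap('scene','s6')
plan([.5208,-.3832,.184],-92.1)
"
```

```text
t 24.28 grasp [ 0.5197 -0.3846  0.3448] yaw -92.25 tilt 0.06 w 0.0136 F [ 0.8469  0.4453 -5.3559]
turn az total -0.003 rad; after turn shift x -0.15 y -0.11 z 16.08 cm; q6 goal 0.97
```

View pics/w5.png

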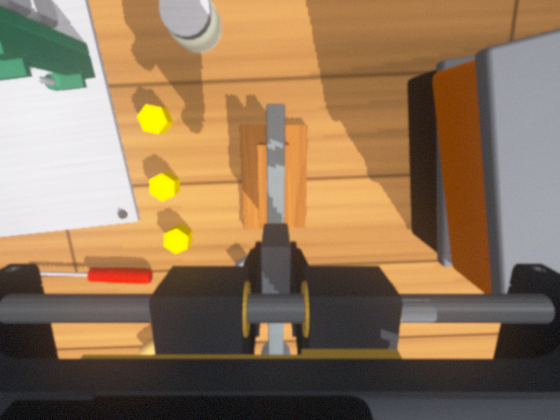

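View pics/s6.png

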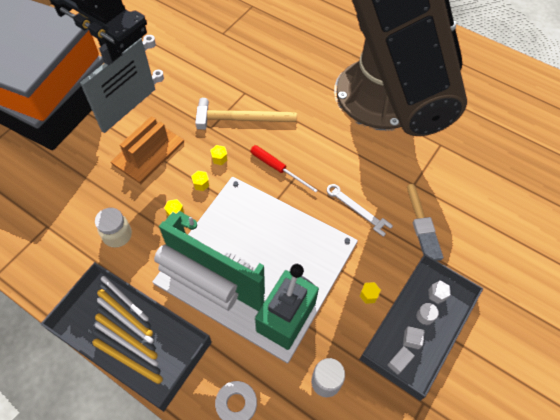

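The door is held clear of the stand and upright, with about 5.4 N of weight. In the scene view its knuckles are at (150,42) and (158,76). I'll move it towards the machine, then turn it.

Emit:
jog_arm(
  deltas=[
    {"x": -2.0, "y": 0, "z": 0, "ax": 0, "ay": 0, "az": 0},
    {"x": -3, "y": 0, "z": 0, "ax": 0, "ay": 0, "az": 0},
    {"x": -3, "y": 0, "z": 0, "ax": 0, "ay": 0, "az": 0},
    {"x": -3, "y": 0, "z": 0, "ax": 0, "ay": 0, "az": 0},
    {"x": -3, "y": 0, "z": 0, "ax": 0, "ay": 0, "az": -0.05},
    {"x": -3, "y": 0, "z": 0, "ax": 0, "ay": 0, "az": -0.1},
    {"x": -2, "y": 0, "z": 0, "ax": 0, "ay": 0, "az": -0.12},
    {"x": -1, "y": 0, "z": 0, "ax": 0, "ay": 0, "az": -0.12},
    {"x": 0, "y": 0, "z": 0, "ax": 0, "ay": 0, "az": -0.12},
    {"x": 0, "y": 0, "z": 0, "ax": 0, "ay": 0, "az": -0.12},
    {"x": 0, "y": 0, "z": 0, "ax": 0, "ay": 0, "az": -0.12},
    {"x": 0, "y": 0, "z": 0, "ax": 0, "ay": 0, "az": -0.12},
  ],
)

```text
time_s: 25.28
eef_pos: [0.5206, -0.1851, 0.5151]
eef_rot: [0.933, -0.359, -0.001, -0.0]
force: [-0.5, 1.0, -5.6]
width: 0.0137
```

Emit:
jog_arm(
  deltas=[
    {"x": 0, "y": 0, "z": 0, "ax": 0, "ay": 0, "az": -0.12},
    {"x": 0, "y": 0, "z": 0, "ax": 0, "ay": 0, "az": -0.12},
    {"x": 0, "y": 0, "z": 0, "ax": 0, "ay": 0, "az": -0.12},
    {"x": 0, "y": 0, "z": 0, "ax": 0, "ay": 0, "az": -0.12},
    {"x": 0, "y": 0, "z": 0, "ax": 0, "ay": 0, "az": -0.12},
    {"x": 0, "y": 0, "z": 0, "ax": 0, "ay": 0, "az": -0.12},
    {"x": 0, "y": 0, "z": 0, "ax": 0, "ay": 0, "az": -0.06},
    {"x": 0, "y": 0, "z": 0, "ax": 0, "ay": 0, "az": 0},
    {"x": 0, "y": 0, "z": 0, "ax": 0, "ay": 0, "az": 0},
  ],
)

```text
time_s: 26.03
eef_pos: [0.5206, -0.1853, 0.5156]
eef_rot: [1.0, 0.019, -0.001, -0.0]
force: [0.1, 0.2, -5.0]
width: 0.0139
```

```bash
python3 -c "
from h import *
plan([.5347,-.013,.345],4.35)
"
```

```text
t 26.03 grasp [ 0.5203 -0.1852  0.3446] yaw 2.16 tilt 0.11 w 0.0139 F [ 0.0549  0.208  -4.9689]
turn az total -0.038 rad; after turn shift x 2.74 y -17.06 z -0.04 cm; q6 goal -0.10
```

Emit:
jog_arm(
  deltas=[
    {"x": 0, "y": 0, "z": 0, "ax": 0, "ay": 0, "az": -0.038},
    {"x": 0.3, "y": -1.8, "z": 0, "ax": 0, "ay": 0, "az": 0},
    {"x": 0.4, "y": -2.5, "z": 0, "ax": 0, "ay": 0, "az": 0},
    {"x": 0.4, "y": -2.5, "z": 0, "ax": 0, "ay": 0, "az": 0},
    {"x": 0.4, "y": -2.5, "z": 0, "ax": 0, "ay": 0, "az": 0},
    {"x": 0.4, "y": -2.5, "z": 0, "ax": 0, "ay": 0, "az": 0},
    {"x": 0.4, "y": -2.5, "z": 0, "ax": 0, "ay": 0, "az": 0},
    {"x": 0.3, "y": -1.8, "z": 0, "ax": 0, "ay": 0, "az": 0},
    {"x": 0.14, "y": -0.96, "z": 0, "ax": 0, "ay": 0, "az": 0},
  ],
)

```text
time_s: 26.78
eef_pos: [0.5346, -0.0112, 0.5162]
eef_rot: [0.999, 0.039, -0.0, -0.0]
force: [1.0, -1.2, -5.9]
width: 0.0138
```

Emit:
jog_arm(
  deltas=[
    {"x": 0, "y": 0, "z": 1.5, "ax": 0, "ay": 0, "az": 0},
    {"x": 0, "y": 0, "z": 2.5, "ax": 0, "ay": 0, "az": 0},
    {"x": 0, "y": 0, "z": 2.5, "ax": 0, "ay": 0, "az": 0},
    {"x": 0, "y": 0, "z": 1.5, "ax": 0, "ay": 0, "az": 0},
    {"x": 0, "y": 0, "z": 0.9, "ax": 0, "ay": 0, "az": 0},
    {"x": 0, "y": 0, "z": 0, "ax": 0, "ay": 0, "az": 0},
    {"x": 0, "y": 0, "z": 0, "ax": 0, "ay": 0, "az": 0},
  ],
)

```text
time_s: 27.37
eef_pos: [0.5349, -0.0133, 0.428]
eef_rot: [0.999, 0.039, -0.0, 0.0]
force: [-0.1, 0.6, -5.1]
width: 0.0137
```

```bash
python3 -c "
from h import *
for n in('scene','top','wrist'): snap(n,n+'7')
plan([.5347,-.013,.254],4.35)
im=cv2.imread('pics/scene7.png'); cv2.imwrite('pics/s7c.png',cv2.resize(im[130:290,130:330],(800,640)[:2] and (750,600),interpolation=cv2.INTER_CUBIC))
im=cv2.imread('pics/top7.png'); cv2.imwrite('pics/t7c.png',cv2.resize(im[110:230,220:380],(800,600),interpolation=cv2.INTER_CUBIC))
"
```

```text
t 27.52 grasp [ 0.5351 -0.0132  0.2578] yaw 4.45 tilt 0.11 w 0.0141 F [ 0.3098  0.2062 -5.2374]
turn az total 0.002 rad; after turn shift x -0.04 y -0.03 z 0.38 cm; q6 goal -0.10
```

View pics/s7c.png

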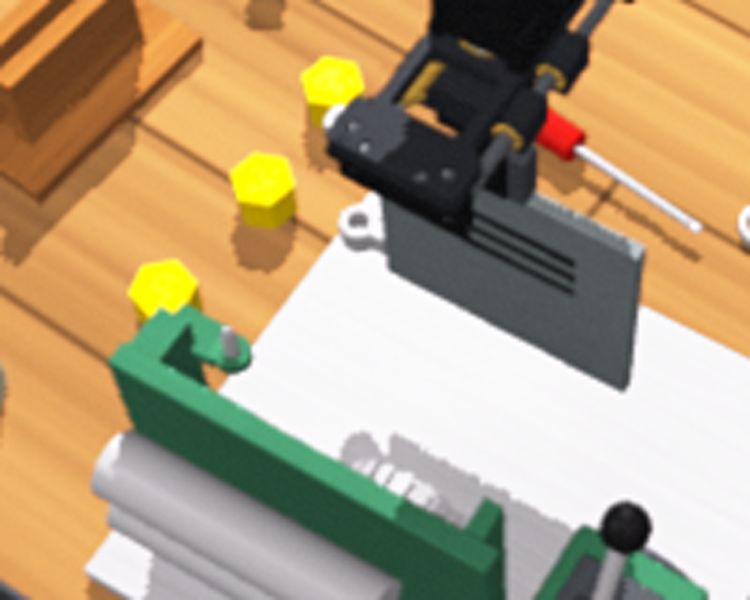

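View pics/t7c.png

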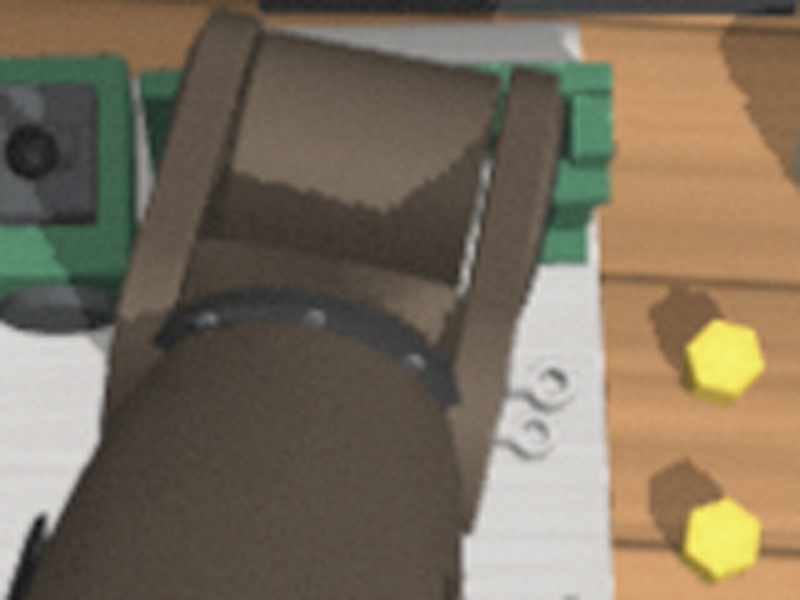

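View pics/wrist7.png

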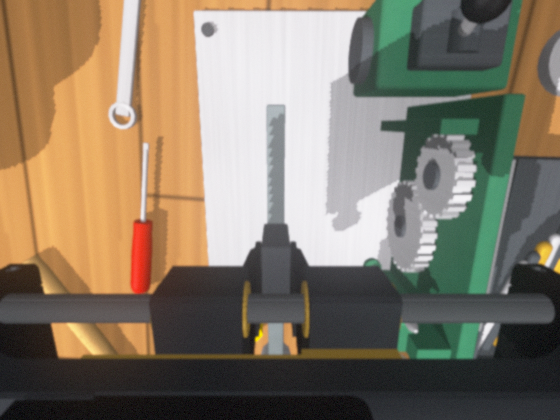

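```bash
cat > kn.py <<'E'
from h import *
from scipy.optimize import minimize
def measure(fn,hx,hy,z0):
    """z0 = expected knuckle underside of low"""
    im,d,K,T=load(fn); P=cloud(d,K,T)
    for lab,zt in(("low",z0+.018),("up",z0+.118)):
        q=P[(np.hypot(P[...,0]-hx,P[...,1]-hy)<.025)&(abs(P[...,2]-zt)<.006)]
        if len(q)<15: print(fn,lab,len(q)); continue
        o=q[:,:2]
        # maximise points inside annulus 6.3..11.5
        best=None
        for a in np.arange(-.008,.0081,.0005):
            for b in np.arange(-.008,.0081,.0005):
                r=np.hypot(o[:,0]-hx-a,o[:,1]-hy-b); s=np.sum(np.clip(np.abs(r-.0089)-.0026,0,.004))
                if best is None or s<best[0]: best=(s,a,b)
        ok=np.hypot(o[:,0]-hx-best[1],o[:,1]-hy-best[2])<.0125
        print(fn,lab,len(q),"centre",round(hx+best[1],4),round(hy+best[2],4),"topz",np.median(q[ok,2]).round(4),"cost",round(best[0]/len(q)*1e3,3))
E
python3 - <<'E'
from kn import *
for f in("top7","scene7"): measure(f,.5422,-.108,.098)
for f in("top7","scene7"):
    im,d,K,T=load(f); P=cloud(d,K,T)
    q=P[(abs(P[...,0]-.53)<.03)&(P[...,1]>-.11)&(P[...,1]<.09)&(P[...,2]>.225)&(P[...,2]<.24)]
    print(len(q)); 
    if len(q)>20: print(cv2.minAreaRect(q[:,:2].astype(np.float32)),cv2.fitLine(q.astype(np.float32),cv2.DIST_HUBER,0,.01,.01).ravel())
im,d,K,T=load("wrist7"); P=cloud(d,K,T)
q=P[(abs(P[...,0]-.53)<.03)&(P[...,1]>-.11)&(P[...,1]<.09)&(P[...,2]>.22)&(P[...,2]<.245)]
print(len(q),cv2.minAreaRect(q[:,:2].astype(np.float32)),cv2.fitLine(q.astype(np.float32),cv2.DIST_HUBER,0,.01,.01).ravel())
E
```

```text
top7 low 65 centre 0.5432 -0.107 topz 0.118 cost 0.447
top7 up 74 centre 0.5432 -0.108 topz 0.218 cost 0.655
scene7 low 84 centre 0.5417 -0.1065 topz 0.116 cost 0.7
scene7 up 16 centre 0.5412 -0.108 topz 0.2159 cost 0.032
3
235
((0.531818151473999, 0.027803240343928337), (0.015648484230041504, 0.08799099177122116), 7.568225383758545) [-0.108   0.9937 -0.0289  0.5318  0.0354  0.2318]
2881 ((0.534475564956665, -0.004661493003368378), (0.0226844884455204, 0.15357960760593414), 9.180984497070312) [-0.0743  0.9972 -0.0061  0.5327  0.0183  0.2321]
```

Top and scene both put the hinge line at about (0.5424,-0.1073), matching the arm's own reckoning of (0.5422,-0.108). All three sources give about 119.3 mm along tool x to the pins, with about 0 sideways. I'll advance at this raised height.

Emit:
jog_arm(
  deltas=[
    {"x": 1, "y": 0, "z": 0, "ax": 0, "ay": 0, "az": 0.001},
    {"x": 1.8, "y": 0, "z": 0, "ax": 0, "ay": 0, "az": 0},
    {"x": 1.8, "y": 0, "z": 0, "ax": 0, "ay": 0, "az": 0},
    {"x": 1.8, "y": 0, "z": 0, "ax": 0, "ay": 0, "az": 0},
    {"x": 1.8, "y": 0, "z": 0, "ax": 0, "ay": 0, "az": 0},
    {"x": 1.5, "y": 0, "z": 0, "ax": 0, "ay": 0, "az": 0},
    {"x": 1.0, "y": 0, "z": 0, "ax": 0, "ay": 0, "az": 0},
    {"x": 0.73, "y": 0, "z": 0, "ax": 0, "ay": 0, "az": 0},
    {"x": 0.5, "y": 0, "z": 0, "ax": 0, "ay": 0, "az": 0},
    {"x": 0, "y": 0, "z": 0, "ax": 0, "ay": 0, "az": 0},
    {"x": 0, "y": 0, "z": 0, "ax": 0, "ay": 0, "az": 0},
    {"x": 0, "y": 0, "z": 0, "ax": 0, "ay": 0, "az": 0},
  ],
)

```text
time_s: 28.52
eef_pos: [0.6532, -0.0039, 0.4279]
eef_rot: [0.999, 0.038, -0.0, 0.0]
force: [-1.1, 0.2, -5.0]
width: 0.0137
```

```bash
python3 -c "
from kn import *
for n in('scene','top','wrist'): snap(n,n+'8')
for f in('top8','scene8'): measure(f,.6615,-.0987,.099)
plan([.6543,-.0040,.257],4.35)
im=cv2.imread('pics/scene8.png'); cv2.imwrite('pics/s8c.png',cv2.resize(im[170:270,140:280],(784,560),interpolation=cv2.INTER_CUBIC))
im=cv2.imread('pics/top8.png'); cv2.imwrite('pics/t8c.png',cv2.resize(im[90:210,240:400],(800,600),interpolation=cv2.INTER_CUBIC))
"
```

```text
top8 low 44 centre 0.6605 -0.0972 topz 0.116 cost 0.835
top8 up 78 centre 0.6605 -0.0972 topz 0.217 cost 0.657
scene8 low 7
scene8 up 39 centre 0.659 -0.0987 topz 0.2152 cost 0.023
t 28.67 grasp [ 0.6533 -0.0039  0.257 ] yaw 4.41 tilt 0.01 w 0.0138 F [ 0.8267  0.1437 -6.1287]
turn az total 0.001 rad; after turn shift x 0.10 y 0.02 z 0.00 cm; q6 goal -0.08
```

View pics/s8c.png

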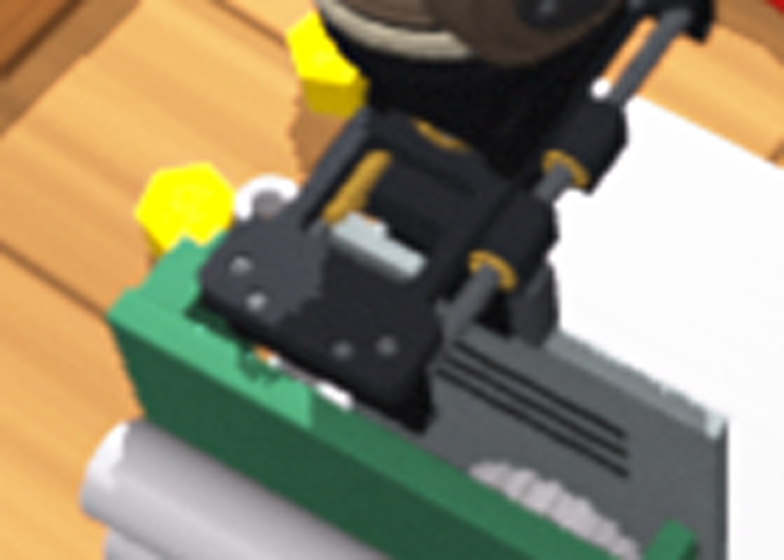

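View pics/t8c.png

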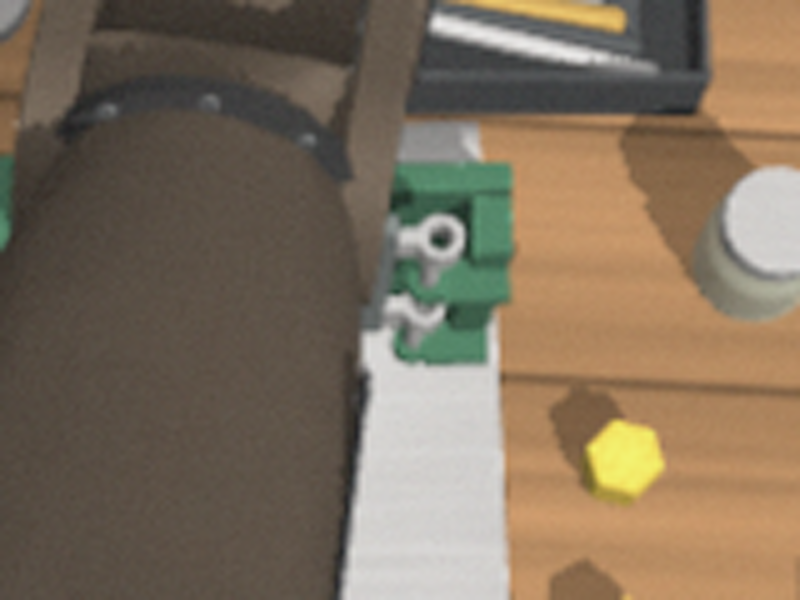

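```bash
python3 -c "
from h import *
for f in ('top0','scene0','w3'):
    im,d,K,T=load(f);P=cloud(d,K,T)
    k=np.hypot(P[...,0]-.661,P[...,1]+.098)<.009
    for a,b in((.157,.18),(.168,.18),(.057,.08)):
        q=P[k&(P[...,2]>a)&(P[...,2]<b)]
        if len(q)>1: print(f,a,len(q),q.mean(0),cv2.minEnclosingCircle(q[:,:2].astype(np.float32)))
    # bracket: extremes
    for zz in(.05,.15):
        q=P[(np.hypot(P[...,0]-.661,P[...,1]+.098)<.02)&(abs(P[...,2]-zz)<.004)]
        if len(q)<10: continue
        X=q[:,0]*.997+q[:,1]*.0758; Y=-.0758*q[:,0]+.997*q[:,1]
        mx=(np.percentile(X,1)+np.percentile(X,99))/2; my=np.percentile(Y,99)-.0105
        print(f,zz,'bracket c',mx*.997-my*.0758,mx*.0758+my*.997,'width',np.ptp(np.percentile(X,[1,99])))
"
```

```text
top0 0.157 13 [ 0.6611 -0.0994  0.169 ] ((0.661165177822113, -0.10042170435190201), 0.005488597322255373)
top0 0.168 8 [ 0.6621 -0.0988  0.1726] ((0.6620539426803589, -0.09875711798667908), 0.0036593014374375343)
top0 0.057 14 [ 0.6618 -0.0989  0.0674] ((0.661873996257782, -0.09894199669361115), 0.004337646532803774)
top0 0.05 bracket c 0.6621158320908697 -0.10092156117266779 width 0.02182672366737759
top0 0.15 bracket c 0.6622610801532429 -0.10109772464132664 width 0.022073698505232886
scene0 0.157 26 [ 0.6614 -0.0972  0.167 ] ((0.6612844467163086, -0.09734073281288147), 0.0035074278712272644)
scene0 0.168 12 [ 0.6611 -0.0972  0.1712] ((0.6610827445983887, -0.0970449149608612), 0.004021686501801014)
scene0 0.15 bracket c 0.6607146190565061 -0.09827721137809009 width 0.021754071079728265
w3 0.157 119 [ 0.6628 -0.0988  0.1672] ((0.6613300442695618, -0.09865368902683258), 0.004579416010528803)
w3 0.168 62 [ 0.662  -0.0988  0.1702] ((0.661687970161438, -0.09863658249378204), 0.003990432247519493)
w3 0.057 55 [ 0.6626 -0.099   0.0678] ((0.6613583564758301, -0.09892621636390686), 0.004354835022240877)
w3 0.05 bracket c 0.6620264414842577 -0.10000968305204022 width 0.020379085351416526
w3 0.15 bracket c 0.6613886930610038 -0.09968869753313084 width 0.021625270645140082
```

Emit:
jog_arm(
  deltas=[
    {"x": 0.13, "y": 0.02, "z": 0, "ax": 0, "ay": 0, "az": 0},
    {"x": 0, "y": 0, "z": 0.7, "ax": 0, "ay": 0, "az": 0},
    {"x": 0, "y": 0, "z": 0.7, "ax": 0, "ay": 0, "az": 0},
    {"x": 0, "y": 0, "z": 0.5, "ax": 0, "ay": 0, "az": 0},
    {"x": 0, "y": 0, "z": 0.4, "ax": 0, "ay": 0, "az": 0},
    {"x": 0, "y": 0, "z": 0.3, "ax": 0, "ay": 0, "az": 0},
    {"x": 0, "y": 0, "z": 0.2, "ax": 0, "ay": 0, "az": 0},
    {"x": 0, "y": 0, "z": 0, "ax": 0, "ay": 0, "az": 0},
  ],
)

```text
time_s: 29.33
eef_pos: [0.6549, -0.004, 0.3992]
eef_rot: [0.999, 0.038, -0.0, 0.0]
force: [0.7, 0.3, -5.8]
width: 0.014
```

```bash
python3 -c "
from kn import *
for n in('scene','top'): snap(n,n+'9')
for f in('top9','scene9'): measure(f,.6615,-.0987,.071)
plan([.6546,-.0040,.230],4.35)
im=cv2.imread('pics/top9.png'); cv2.imwrite('pics/t9c.png',cv2.resize(im[110:170,290:370],(800,600),interpolation=cv2.INTER_CUBIC))
"
```

```text
top9 low 53 centre 0.662 -0.0987 topz 0.0886 cost 0.791
top9 up 69 centre 0.6625 -0.0977 topz 0.1879 cost 0.683
scene9 low 0
scene9 up 50 centre 0.661 -0.0987 topz 0.1865 cost 0.06
t 29.43 grasp [ 0.655  -0.004   0.2288] yaw 4.41 tilt 0.01 w 0.0137 F [-0.2186 -0.2728 -4.6712]
turn az total 0.001 rad; after turn shift x -0.04 y -0.00 z -0.12 cm; q6 goal -0.08
```

View pics/t9c.png

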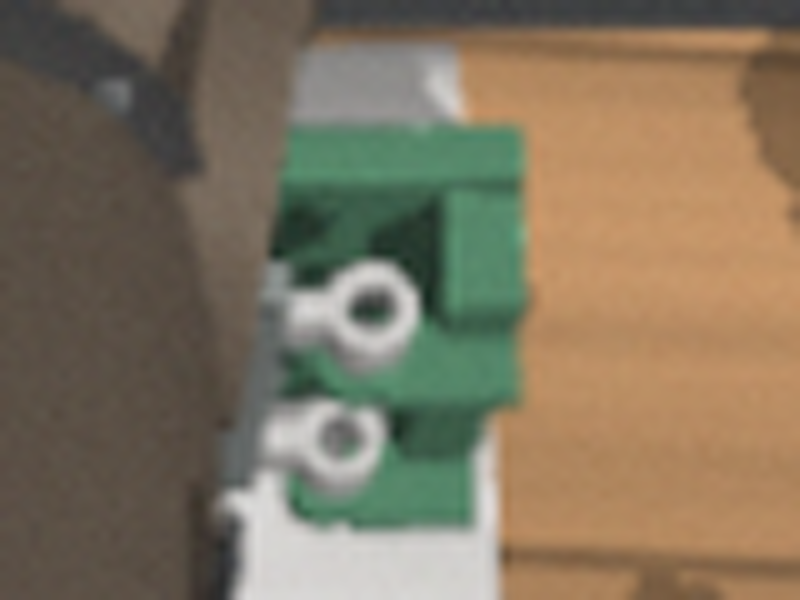

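Knuckle and pin now coincide in the top view: (0.6622,-0.0982) against (0.6621,-0.0988). The knuckles have started over the tips with no added force, so I'll lower gently.

Emit:
jog_arm(
  deltas=[
    {"x": 0, "y": 0, "z": 0.25, "ax": 0, "ay": 0, "az": 0},
    {"x": 0, "y": 0, "z": 0.25, "ax": 0, "ay": 0, "az": 0},
    {"x": 0, "y": 0, "z": 0.25, "ax": 0, "ay": 0, "az": 0},
    {"x": 0, "y": 0, "z": 0.25, "ax": 0, "ay": 0, "az": 0},
    {"x": 0, "y": 0, "z": 0, "ax": 0, "ay": 0, "az": 0},
  ],
)

```text
time_s: 29.85
eef_pos: [0.6548, -0.004, 0.3891]
eef_rot: [0.999, 0.038, -0.0, -0.0]
force: [-0.3, -0.6, -4.9]
width: 0.0139
```

Emit:
jog_arm(
  deltas=[
    {"x": 0, "y": 0, "z": 0.25, "ax": 0, "ay": 0, "az": 0},
    {"x": 0, "y": 0, "z": 0.25, "ax": 0, "ay": 0, "az": 0},
    {"x": 0, "y": 0, "z": 0.2, "ax": 0, "ay": 0, "az": 0},
    {"x": 0, "y": 0, "z": 0, "ax": 0, "ay": 0, "az": 0},
    {"x": 0, "y": 0, "z": 0, "ax": 0, "ay": 0, "az": 0},
  ],
)

```text
time_s: 30.27
eef_pos: [0.6549, -0.004, 0.3826]
eef_rot: [0.999, 0.038, -0.0, 0.0]
force: [0.1, -0.1, -4.8]
width: 0.0139
```

Emit:
jog_arm(
  deltas=[
    {"x": 0, "y": 0, "z": 0.1, "ax": 0, "ay": 0, "az": 0},
    {"x": 0, "y": 0, "z": 0.1, "ax": 0, "ay": 0, "az": 0},
    {"x": 0, "y": 0, "z": 0, "ax": 0, "ay": 0, "az": 0},
  ],
)

```text
time_s: 30.52
eef_pos: [0.6549, -0.004, 0.3806]
eef_rot: [0.999, 0.039, -0.0, 0.0]
force: [-0.4, 0.1, -4.8]
width: 0.0142
```

Emit:
jog_arm(
  deltas=[
    {"x": 0, "y": 0, "z": 0.1, "ax": 0, "ay": 0, "az": 0},
    {"x": 0, "y": 0, "z": 0, "ax": 0, "ay": 0, "az": 0},
    {"x": 0, "y": 0, "z": 0, "ax": 0, "ay": 0, "az": 0},
  ],
)

```text
time_s: 30.77
eef_pos: [0.6549, -0.004, 0.3797]
eef_rot: [0.999, 0.039, -0.0, 0.0]
force: [-0.5, 0.3, -5.0]
width: 0.0141
```

```bash
python3 -c "
from kn import *
for n in('scene','top'): snap(n,n+'10')
for f in('top10','scene10'): measure(f,.6615,-.0987,.05)
plan([.6546,-.0040,.209],4.35)
"
```

```text
top10 low 70 centre 0.663 -0.0977 topz 0.0683 cost 1.057
top10 up 83 centre 0.6625 -0.0972 topz 0.1683 cost 1.032
scene10 low 0
scene10 up 96 centre 0.6595 -0.1012 topz 0.1673 cost 1.232
t 30.87 grasp [ 0.6549 -0.004   0.2088] yaw 4.41 tilt 0.01 w 0.014 F [-0.3711 -0.5516 -5.9791]
turn az total 0.001 rad; after turn shift x -0.03 y 0.00 z -0.02 cm; q6 goal -0.08
```

Emit:
jog_arm(
  deltas=[
    {"x": 0, "y": 0, "z": 0.1, "ax": 0, "ay": 0, "az": 0},
    {"x": 0, "y": 0, "z": 0, "ax": 0, "ay": 0, "az": 0},
    {"x": 0, "y": 0, "z": 0, "ax": 0, "ay": 0, "az": 0},
  ],
)

```text
time_s: 31.12
eef_pos: [0.6549, -0.0038, 0.3793]
eef_rot: [0.999, 0.039, 0.0, 0.0]
force: [-1.8, 2.0, 2.9]
width: 0.0138
```

Emit:
jog_arm(
  deltas=[
    {"x": 0, "y": 0, "z": 0.05, "ax": 0, "ay": 0, "az": 0},
    {"x": 0, "y": 0, "z": 0, "ax": 0, "ay": 0, "az": 0},
    {"x": 0, "y": 0, "z": 0, "ax": 0, "ay": 0, "az": 0},
  ],
)

```text
time_s: 31.37
eef_pos: [0.6549, -0.0038, 0.3791]
eef_rot: [0.999, 0.039, 0.001, 0.0]
force: [-2.7, 2.6, 5.5]
width: 0.0143
```

Contact felt: force z went from -5 to +5 N at the expected seat height. Releasing.

Emit:
jog_arm(
  deltas=[
    {"x": 0, "y": 0, "z": 0, "ax": 0, "ay": 0, "az": 0},
    {"x": 0, "y": 0, "z": 0, "ax": 0, "ay": 0, "az": 0},
    {"x": 0, "y": 0, "z": 0, "ax": 0, "ay": 0, "az": 0},
    {"x": 0, "y": 0, "z": 0, "ax": 0, "ay": 0, "az": 0},
    {"x": 0, "y": 0, "z": -1, "ax": 0, "ay": 0, "az": 0},
    {"x": 0, "y": 0, "z": -3, "ax": 0, "ay": 0, "az": 0},
    {"x": 0, "y": 0, "z": -4, "ax": 0, "ay": 0, "az": 0},
    {"x": 0, "y": 0, "z": -3, "ax": 0, "ay": 0, "az": 0},
    {"x": 0, "y": 0, "z": 0, "ax": 0, "ay": 0, "az": 0},
    {"x": 0, "y": 0, "z": 0, "ax": 0, "ay": 0, "az": 0},
  ],
  hand=4.0,
)

```text
time_s: 32.2
eef_pos: [0.6545, -0.0039, 0.4905]
eef_rot: [0.999, 0.038, 0.002, 0.0]
force: [-0.5, -0.7, -0.5]
width: 0.04
```

```bash
cat > chk.py <<'E'
from kn import *
import sys
s=sys.argv[1]
for n in('scene','top','wrist'): snap(n,n+s)
for f in('top'+s,'scene'+s): measure(f,.6615,-.0987,.05)
for f in('wrist'+s,'scene'+s,'top'+s):
    im,d,K,T=load(f); P=cloud(d,K,T)
    for a,b in((.178,.188),(.203,.23)):
        q=P[(abs(P[...,0]-.64)<.08)&(P[...,1]>-.08)&(P[...,1]<.1)&(P[...,2]>a)&(P[...,2]<b)]
        if len(q)>30: 
            l=cv2.fitLine(q[:,:2].astype(np.float32),cv2.DIST_HUBER,0,.01,.01).ravel(); print(f,a,len(q),'line deg',np.degrees(np.arctan2(l[1],l[0]))%180, cv2.minAreaRect(q[:,:2].astype(np.float32)), np.median(q[:,2]))
E
python3 chk.py 11; python3 -c "
from h import *
plan([.6546,-.0040,.209],4.35)"
```

```text
top11 low 71 centre 0.663 -0.0987 topz 0.0684 cost 1.014
top11 up 79 centre 0.6625 -0.0947 topz 0.1682 cost 0.861
scene11 low 18 centre 0.661 -0.0992 topz 0.0673 cost 0.0
scene11 up 79 centre 0.6605 -0.0937 topz 0.1673 cost 1.735
wrist11 0.178 2543 line deg 78.87364 ((0.6751211881637573, 0.006399422883987427), (0.055422935634851456, 0.17239755392074585), 4.200428009033203) 0.17885739066869716
wrist11 0.203 879 line deg 93.89694 ((0.6546079516410828, 0.00095396488904953), (0.013975641690194607, 0.0396774485707283), 4.244770050048828) 0.21713110894631313
scene11 0.178 792 line deg 94.59111 ((0.6755825281143188, 0.005706697702407837), (0.05535190552473068, 0.17510274052619934), 3.969423294067383) 0.18014737353522475
scene11 0.203 221 line deg 98.55866 ((0.6537059545516968, 0.0009247846901416779), (0.015574881806969643, 0.03981206938624382), 4.743819713592529) 0.21746082704806724
t 32.35 grasp [ 0.6545 -0.004   0.3161] yaw 4.41 tilt 0.11 w 0.0401 F [ 0.0802 -0.0571  0.1203]
turn az total 0.001 rad; after turn shift x 0.01 y 0.00 z 10.71 cm; q6 goal -0.08
```

View pics/wrist11.png

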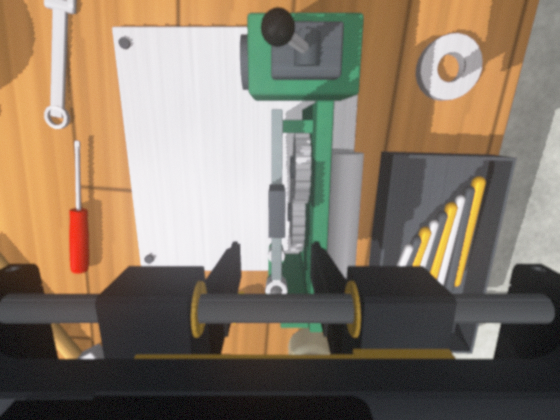

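View pics/scene11.png

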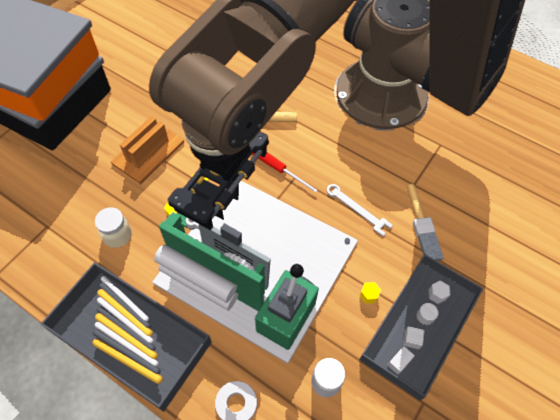

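The door hangs with knuckle tops at z 0.068 and 0.168, which is seated. The grip line is at 94.2° against the machine's 94.35°, so it is shut, with a slight sag. Next is the lever, whose black ball is at (278,27) in the wrist view.

```bash
python3 -c "
from h import *
from scipy.optimize import least_squares
for f in('wrist11','top11','scene11'):
    im,d,K,T=load(f); P=cloud(d,K,T)
    q=P[(np.hypot(P[...,0]-.628,P[...,1]-.139)<.03)&(P[...,2]>.182)&(P[...,2]<.22)]
    if len(q)<10: print(f,len(q)); continue
    r=least_squares(lambda c:np.linalg.norm(q-c,axis=1)-.013,[.628,.139,.19],loss='soft_l1',f_scale=.002)
    print(f,len(q),r.x,abs(r.fun).mean())
im,d,K,T=load('scene11'); P=cloud(d,K,T)
q=P[(abs(P[...,0]-.76)<.1)&(abs(P[...,1]-.24)<.08)]; print('can zmax',np.nanpercentile(q[:,2],99))
plan([.6282,.1394,.30],4.35)
"
```

```text
wrist11 1075 [0.6444 0.1413 0.197 ] 0.00041233292216985167
top11 95 [0.6459 0.1397 0.2003] 0.0012891428117732622
scene11 170 [0.6504 0.1461 0.2136] 0.004373590762153089
can zmax 0.125214960309824
t 32.35 grasp [ 0.6545 -0.004   0.3161] yaw 4.41 tilt 0.11 w 0.0401 F [ 0.0802 -0.0571  0.1203]
turn az total 0.001 rad; after turn shift x -1.53 y -14.49 z 1.61 cm; q6 goal 0.14
```

```bash
python3 -c "
from h import *
from scipy.optimize import least_squares
for f in('top0','scene0','s1','s4','s5','w2','w3','s6','scene7','top7','wrist7','scene8','scene10','scene11','wrist11','top11'):
    im,d,K,T=load(f); P=cloud(d,K,T)
    dark=im.max(2)<70
    q=P[dark&(np.hypot(P[...,0]-.64,P[...,1]-.141)<.03)&(P[...,2]>.187)&(P[...,2]<.22)]
    if len(q)<10: print(f,len(q)); continue
    r=least_squares(lambda c:np.linalg.norm(q-c,axis=1)-.013,[.64,.139,.19],loss='soft_l1',f_scale=.001)
    print(f,len(q),r.x,abs(r.fun).mean())
"
```

```text
top0 95 [0.6458 0.1402 0.1995] 0.001327513122150673
scene0 137 [0.6513 0.1473 0.2157] 0.002939860557813399
s1 134 [0.6526 0.147  0.2148] 0.0032204084618162655
s4 133 [0.6524 0.1475 0.2152] 0.0028576126986630725
s5 130 [0.6517 0.1476 0.2148] 0.003101151047699974
w2 0
w3 0
s6 133 [0.652  0.1471 0.2153] 0.002795168271654038
scene7 130 [0.6513 0.1474 0.2156] 0.0030627149205286444
top7 95 [0.6466 0.14   0.1997] 0.0015629669827076505
wrist7 887 [0.6443 0.1416 0.1971] 0.00043870873498254027
scene8 123 [0.6517 0.1475 0.2154] 0.002744909003821908
scene10 124 [0.6507 0.1473 0.2164] 0.0027612802830949126
scene11 129 [0.6507 0.1483 0.2153] 0.00290844079175778
wrist11 900 [0.644  0.1354 0.2161] 0.002843282903876877
top11 91 [0.646  0.1396 0.2003] 0.0013034551426411745
```

Emit:
jog_arm(
  deltas=[
    {"x": 0, "y": -2.5, "z": 0, "ax": 0, "ay": 0, "az": 0},
    {"x": 0, "y": -3, "z": 0, "ax": 0, "ay": 0, "az": 0},
    {"x": 0, "y": -3, "z": 0, "ax": 0, "ay": 0, "az": 0},
    {"x": 0, "y": -3, "z": 0, "ax": 0, "ay": 0, "az": 0},
    {"x": 0, "y": -2.0, "z": 0, "ax": 0, "ay": 0, "az": 0},
    {"x": 0, "y": -1.05, "z": 0, "ax": 0, "ay": 0, "az": 0},
    {"x": 0, "y": 0, "z": 0, "ax": 0, "ay": 0, "az": 0},
    {"x": 0, "y": 0, "z": 0, "ax": 0, "ay": 0, "az": 0},
    {"x": 0, "y": 0, "z": 0, "ax": 0, "ay": 0, "az": 0},
  ],
)

```text
time_s: 33.1
eef_pos: [0.644, 0.14, 0.4878]
eef_rot: [0.999, 0.038, -0.0, 0.0]
force: [-0.7, -1.5, -0.5]
width: 0.04
```

```bash
python3 -c "
from h import *
from scipy.optimize import least_squares
im,d,K,T=snap('wrist','w12'); P=cloud(d,K,T)
dark=im.max(2)<70
q=P[dark&(np.hypot(P[...,0]-.64,P[...,1]-.141)<.03)&(P[...,2]>.187)&(P[...,2]<.22)]
r=least_squares(lambda c:np.linalg.norm(q-c,axis=1)-.013,[.64,.139,.19],loss='soft_l1',f_scale=.001); print(len(q),r.x,abs(r.fun).mean())
c=[.6547,-.009]; 
X=(P[...,0]-c[0])*.9971+(P[...,1]-c[1])*.0758; Y=-(P[...,0]-c[0])*.0758+(P[...,1]-c[1])*.9971
k=(abs(P[...,2]-.102)<.004)&(abs(Y-.15)<.05)&(X>-.05)&(X<.11)
print('gearbox X',np.percentile(X[k],[1,99]),'Y',np.percentile(Y[k],[1,99]))
plan([.6444,.1413,.209],4.35)
"
```

```text
345 [0.6443 0.1412 0.1973] 0.0003730195609760413
gearbox X [-0.0288  0.0882] Y [0.1119 0.1894]
t 33.15 grasp [0.6439 0.1398 0.3169] yaw 4.34 tilt 0.04 w 0.0402 F [ 0.544   0.8817 -0.1355]
turn az total -0.000 rad; after turn shift x 0.06 y -0.15 z 10.79 cm; q6 goal 0.14
```

View pics/w12.png

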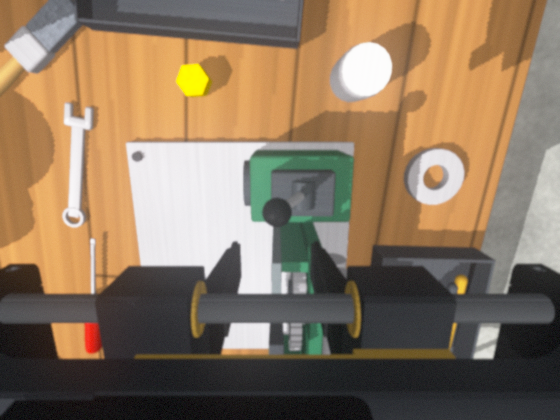

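The wrist view shows the ball at (277,212), measured at (0.6443,0.1412,0.197). The gearbox spans X -29 to 88 mm, which confirms the axis at X=30, so upright means moving the ball 29 mm along tool x and up about 7 mm. It leans about 0.37 rad and has not moved since the start.

Emit:
jog_arm(
  deltas=[
    {"x": 0.05, "y": -0.15, "z": 2, "ax": 0, "ay": 0, "az": 0},
    {"x": 0, "y": 0, "z": 3, "ax": 0, "ay": 0, "az": 0},
    {"x": 0, "y": 0, "z": 3, "ax": 0, "ay": 0, "az": 0},
    {"x": 0, "y": 0, "z": 1.8, "ax": 0, "ay": 0, "az": 0},
    {"x": 0, "y": 0, "z": 1.0, "ax": 0, "ay": 0, "az": 0},
    {"x": 0, "y": 0, "z": 0, "ax": 0, "ay": 0, "az": 0},
    {"x": 0, "y": 0, "z": 0, "ax": 0, "ay": 0, "az": 0},
  ],
)

```text
time_s: 33.73
eef_pos: [0.6445, 0.142, 0.3808]
eef_rot: [0.999, 0.038, 0.0, 0.0]
force: [-0.6, 0.8, -0.0]
width: 0.0401
```

Emit:
jog_arm(
  deltas=[
    {"x": 0, "y": 0, "z": 0, "ax": 0, "ay": 0, "az": 0},
    {"x": 0, "y": 0, "z": 0, "ax": 0, "ay": 0, "az": 0},
    {"x": 0, "y": 0, "z": 0, "ax": 0, "ay": 0, "az": 0},
  ],
  hand=2.8,
)

```text
time_s: 33.98
eef_pos: [0.6441, 0.1426, 0.3814]
eef_rot: [0.999, 0.038, 0.001, -0.0]
force: [0.3, 0.0, 0.6]
width: 0.0291
```

```bash
python3 -c "
from h import *
plan([.6732,.1434,.216],4.35)
"
```

```text
t 33.98 grasp [0.6444 0.1426 0.2104] yaw 4.41 tilt 0.11 w 0.0291 F [0.2702 0.0467 0.602 ]
turn az total 0.001 rad; after turn shift x 2.88 y 0.14 z -0.56 cm; q6 goal 0.13
```

Emit:
jog_arm(
  deltas=[
    {"x": 0.5, "y": 0, "z": -0.2, "ax": 0, "ay": 0, "az": 0},
    {"x": 0.5, "y": 0, "z": -0.15, "ax": 0, "ay": 0, "az": 0},
    {"x": 0.6, "y": 0, "z": -0.12, "ax": 0, "ay": 0, "az": 0},
    {"x": 0.6, "y": 0, "z": -0.08, "ax": 0, "ay": 0, "az": 0},
    {"x": 0.5, "y": 0, "z": -0.05, "ax": 0, "ay": 0, "az": 0},
    {"x": 0.3, "y": 0, "z": 0, "ax": 0, "ay": 0, "az": 0},
    {"x": 0, "y": 0, "z": 0, "ax": 0, "ay": 0, "az": 0},
    {"x": 0, "y": 0, "z": 0, "ax": 0, "ay": 0, "az": 0},
    {"x": 0, "y": 0, "z": 0, "ax": 0, "ay": 0, "az": 0},
  ],
)

```text
time_s: 34.73
eef_pos: [0.6739, 0.1449, 0.386]
eef_rot: [0.999, 0.039, -0.0, 0.0]
force: [-0.2, 0.0, 1.4]
width: 0.0281
```

Emit:
jog_arm(
  deltas=[
    {"x": -0.1, "y": 0, "z": 0, "ax": 0, "ay": 0, "az": 0},
    {"x": 0, "y": 0, "z": 0, "ax": 0, "ay": 0, "az": 0},
    {"x": 0, "y": 0, "z": 0, "ax": 0, "ay": 0, "az": 0},
  ],
  hand=4.0,
)

```text
time_s: 34.98
eef_pos: [0.6729, 0.1449, 0.3863]
eef_rot: [0.999, 0.039, 0.0, 0.0]
force: [-0.5, 0.6, 0.8]
width: 0.0389
```

Emit:
jog_arm(
  deltas=[
    {"x": 0, "y": 0, "z": -1.5, "ax": 0, "ay": 0, "az": 0},
    {"x": 0, "y": 0, "z": -3, "ax": 0, "ay": 0, "az": 0},
    {"x": 0, "y": 0, "z": -3, "ax": 0, "ay": 0, "az": 0},
    {"x": 0, "y": 0, "z": -3, "ax": 0, "ay": 0, "az": 0},
    {"x": 0, "y": 0, "z": -1.5, "ax": 0, "ay": 0, "az": 0},
    {"x": -3, "y": 0, "z": 0, "ax": 0, "ay": 0, "az": 0},
    {"x": -3, "y": 0, "z": 0, "ax": 0, "ay": 0, "az": 0},
    {"x": -3, "y": 0, "z": 0, "ax": 0, "ay": 0, "az": 0},
    {"x": 0, "y": 0, "z": 0, "ax": 0, "ay": 0, "az": 0},
    {"x": 0, "y": 0, "z": 0, "ax": 0, "ay": 0, "az": 0},
  ],
)

```text
time_s: 35.82
eef_pos: [0.5822, 0.138, 0.5073]
eef_rot: [0.999, 0.039, 0.001, -0.0]
force: [0.1, 0.5, -0.3]
width: 0.0402
```

```bash
python3 chk.py 13; python3 -c "
from h import *
from scipy.optimize import least_squares
for f in('wrist13','top13','scene13'):
    im,d,K,T=load(f); P=cloud(d,K,T)
    dark=im.max(2)<70
    q=P[dark&(np.hypot(P[...,0]-.67,P[...,1]-.143)<.03)&(P[...,2]>.192)&(P[...,2]<.225)]
    if len(q)<10: print(f,len(q)); continue
    r=least_squares(lambda c:np.linalg.norm(q-c,axis=1)-.013,[.67,.143,.2],loss='soft_l1',f_scale=.001); c=r.x
    X=(c[0]-.6547)*.9971+(c[1]+.009)*.0758
    print(f,len(q),c,abs(r.fun).mean(),'lean',np.arctan2(.030-X,c[2]-.124))
"; python3 stubs.py s14
```

```text
top13 low 67 centre 0.6635 -0.0982 topz 0.0692 cost 1.056
top13 up 83 centre 0.663 -0.0952 topz 0.168 cost 1.029
scene13 low 19 centre 0.661 -0.1002 topz 0.0673 cost 0.027
scene13 up 129 centre 0.661 -0.0937 topz 0.1669 cost 1.27
wrist13 0.178 161 line deg 68.536545 ((0.6571359038352966, 0.038236286491155624), (0.13269497454166412, 0.04265540465712547), 67.93441772460938) 0.17872930722784686
scene13 0.178 896 line deg 92.624886 ((0.6759433746337891, 0.00577901303768158), (0.05581120029091835, 0.174660325050354), 4.12585973739624) 0.1802171864838259
scene13 0.203 220 line deg 98.212395 ((0.653917133808136, 0.0006770137697458267), (0.015974009409546852, 0.04049484431743622), 3.455648899078369) 0.21736048722657708
top13 0.178 589 line deg 93.86934 ((0.6763631105422974, 0.004806607961654663), (0.05777391046285629, 0.17255808413028717), 4.2151007652282715) 0.1815078586465413
top13 0.203 133 line deg 93.151695 ((0.6555981040000916, -0.0012724809348583221), (0.01525841560214758, 0.037844218313694), 5.388826847076416) 0.21816646967648134
wrist13 574 [0.6739 0.1436 0.2024] 0.00043672888748204407 lean -0.009437717825969584
top13 0
scene13 152 [0.6729 0.1428 0.2039] 0.0008301595166373199 lean 0.004420768599252252
tray [439.5583 290.1908] 283 [0.4412 0.382 ] [0.0359 0.0407] 61.9
tray [427.5219 312.1077] 297 [0.5003 0.3829] [0.0385 0.0377] 30.6
tray [413.7179 336.0878] 319 [0.5616 0.3822] [0.0344 0.0342] 21.2
tray [401.0556 358.6111] 342 [0.6159 0.3828] [0.028  0.0481] 79.8
```

View pics/scene13.png

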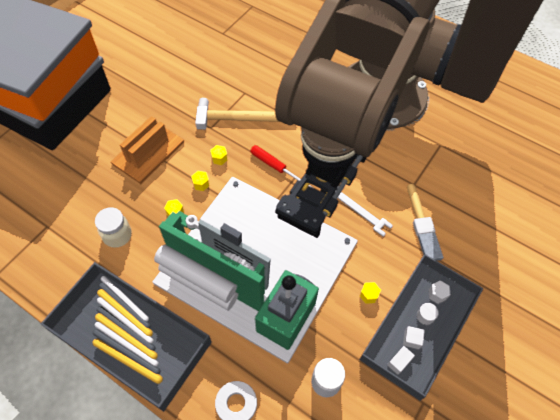

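View pics/wrist13.png

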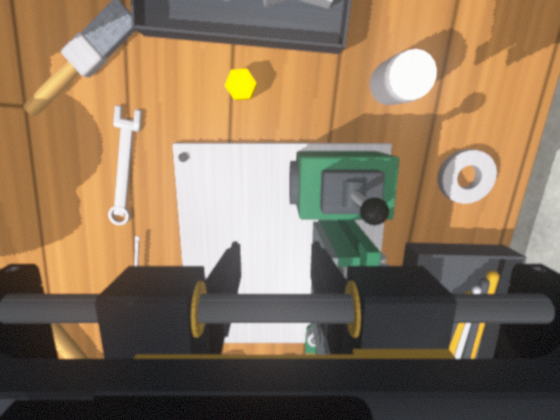

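The lever reads upright to within 0.01 rad, the door is shut and seated, all four stubs are in the tray, and the arm is clear. Handing in.

```bash
python3 -c "
from h import *
print(robot.finish_job()); s=robot.read_state(); print(s['time_s'],s['force'])"
```

```text
the job is handed in; nothing more can be done
None
the job is handed in; nothing more can be done
```

The job is finished and handed in at about 36 s of the 210 s. No verdict was reported.

**What I did:** I moved all four offcuts (hex, round, square, flat) from the bed to the tray. I then lifted the door out of its stand, lowered it onto both pins already in the shut position, and released it. Last, I moved the drive lever to upright.

**What the last checks showed:**
- **Offcuts:** all four lie in the tray, at x 0.44, 0.50, 0.56 and 0.62 m along its middle.
- **Door seating:** the knuckle tops measure z ≈ 0.068 and 0.168 m, which is the seated height.
- **Door shut:** its grip block is at 93.5 to 95.4° against the machine's 94.35°, within about 1° (limit 4°).
- **Lever:** it is within about 0.01 rad of upright.
- **Robot and bystanders:** the arm is clear of everything, and the bystanders look unmoved in the scene view. I did not measure their positions.

**What disagreed:**
- **Lever start:** the ball measured a lean of about 0.37 rad, not the 0.6 rad stated for off. It read the same in every picture before I touched it, so the arm had not moved it.
- **Upper knuckle:** the camera fits put it 3 to 5 mm sideways of its pin, right at the 5 mm limit. I took this as door sag plus the pin showing in the bore, because the bore's clearance allows only about 2 mm.
- **Camera offset:** the top and scene cameras differ by 2 to 3 mm in x. I checked the hinge against both, the wrist camera and the arm's own position.

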